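# Free a seized punch and put it away in its case

### The job

The wooden-handled punch has seized in its sloping stand: work it out by twisting it back and forth while pulling gently along its axis, without pulling the stand's block up off its foot. Lay the punch in the open wooden case without dropping it from a height, then lower the lid until it is fully shut. Leave everything else on the bench where it is.

Things in the scene. Friction and masses are not known exactly. Their poses are not given: they have to be found in the camera images.
- punch_handle (a point): Middle of the handle of the seized punch, on its axis: the place to grip. Round punch, 122 mm long, 0.16 kg: steel shank 24 mm in diameter (lowest 42 mm), then a light wooden handle 33 mm in diameter, 80 mm long, brass ferrule below, domed top. This point is 90 mm from the foot, 32 mm below the top. z points along the punch, foot to top. At the start it is 66 mm from the block's face.
- punch_middle (a point): Middle of the punch's length, on its axis, 61 mm from the foot; same axes.
- punch_foot (a point): Centre of the lower end of the punch's shank; same axes. Dry friction of 17 to 26 N in the bore acts against whichever way the shank's surface slides: while the shank turns, a few N along the axis suffice, if its surface moves round at least three or four times as far as it moves out (about 3 mm out per rad), but a straight pull lifts the block first.
- bore_mouth (a point): Centre of the mouth of the 24 mm deep bore, filled by the shank at the start, in the block's sloping face. z points out along the bore (25 degrees from vertical, leaning to the stand's front), y across the block, x up the slope. Dark wooden block 80 (x) x 170 (y) x 60 mm thick; two small steel ball punches, part of it, stand 27 mm proud at y = +65 and -65 mm.
- block (a joint): How far the block is lifted off its sloping foot, square to the slope, in m; 0 when it sits home. It weighs about 0.9 kg (about 8 N along that line) and is held by this weight alone: it drops back when let go. Low lips keep it from turning or sliding. The foot is fixed to the bench.
- case: Open wooden case fixed to the bench: outside 175 mm (x) by 130 mm (y) by 60 mm high, walls and floor 6 mm; origin at the centre of its underside, x towards the hinge at its far side, z up.
- lid_hinge (a point): Middle of the lid's hinge line, on the case's far upper edge (x = +87 mm, z = 60 mm in the case's frame). The axes turn with the lid: its y runs along the hinge, -x points from the hinge to the lid's free edge, z out of its upper side.
- lid (a joint): Angle of the lid in rad: 0 shut, growing as it opens; 1.15 to 1.4 at the start. Stiff hinge: the lid stays where it is left and takes about 2 N at its edge to move. Wooden lid 175 mm (hinge to free edge) x 130 x 8 mm; a brass knob stands 35 mm out of the middle of its upper side, 30 mm from the free edge.
- tin: Bystander: open aluminium tin, 68 mm across, 50 mm high; origin under its centre.
- bench_pin: Bystander: plain light wooden slab 110 x 55 x 22 mm; origin under its centre.
- hammer: Bystander: hammer, 240 mm long, lying on the bench; origin on the underside.
- file: Bystander: slim hand tool with a wooden handle, 200 mm long, lying; origin on the underside.
- pickle_bowl: Bystander: white bowl, 110 mm across, 45 mm high; origin under its centre.
- jar: Bystander: glass jar with a metal lid, 60 mm across, 75 mm high; origin under its centre.
- clamp: Bystander: wooden hand clamp 160 x 30 x 50 mm, lying; origin under its centre.
- punch: The whole punch; origin at the centre of its foot, axes as for its points.
There are look-alikes about, which are no part of the job. What is shaped like the punch but blue or turquoise is not meant.

How it is judged (in metres and radians):
On the way, in this order (a step that is already met when the one before it is completed fails the run):
1. the punch's foot is clear of the bore, the block still on its foot (z of punch_foot in the frame of bore_mouth above 0.004 m and value of joint block below 0.012 m), for 0.1 s.
2. the punch lies inside the case (x of punch_middle in the frame of case between -0.08 and 0.08 m and y of punch_middle in the frame of case between -0.06 and 0.06 m and z of punch_middle in the frame of case between 0 and 0.05 m and angle between punch_middle's own z axis and vertical above 1.1 rad), for 0.2 s.
At the end, for the whole second after the job is handed in: The punch lies at rest inside the case (its middle within the walls and below 50 mm), the lid is shut to within 0.05 rad, and the block sits home on its foot to within 4 mm (x of punch_middle in the frame of case between -0.08 and 0.08 m and y of punch_middle in the frame of case between -0.06 and 0.06 m and z of punch_middle in the frame of case between 0 and 0.05 m and value of joint lid below 0.05 rad and value of joint block below 0.004 m and linear speed of punch below 0.03 m/s); the robot touches nothing.
It fails at once if the block is pulled up off its foot by more than 12 mm (value of joint block above 0.012 m).
It fails at once if the punch is dropped or thrown (faster than 1.5 m/s) (linear speed of punch above 1.5 m/s).
It fails at once if a bystander is moved by more than 40 mm (distance of any of tin, bench_pin, hammer, file, pickle_bowl, jar, clamp from where it was at the start of the episode above 0.04 m).
It also fails if it takes over 72 s, if anything falls off the work surface, if the arm or the gripper's body presses on something with over 40 N, if the wrist force passes 120 N, or if a joint passes its speed limit or range.

### The arm

A 7-joint arm with a two-finger parallel gripper is mounted at the origin on the work surface. World frame = base frame: x ahead of the robot, y to its left, z up, the work surface at z = 0. Lengths are in m, angles in degrees, forces in N, time in s.
With the tool pointing down it reaches from about 0.425 to 1.025 m from the base axis. Payload 9.4 kg.
Tool frame: the origin (TCP) lies between the finger pads; the fingertips stand 19 mm ahead of it and the grasp point (between the pads) is the TCP; x points along the fingers, y is the direction in which the jaws open and shut, and the axes are right-handed (so a half turn about x gives the same grasp; the last joint's range is limited). The gripper opens to 93 mm and grips with 3 to 60 N. Pads are 15 mm wide; open, the fingers measure 128 mm over their backs; the gripper's body (75 mm by 188 mm) begins 65 mm behind the grasp point.
Start: joints at [-67.936, 34.337, -0.143, 91.639, 0.103, 54.024, -4.572], TCP at [0.323, 0.649, 0.238] pointing down, gripper open.
Joint ranges: [-147.43, 147.43], [-19.82, 112.94], [-74.19, 73.91], [6.32, 146.72], [-59.91, 239.91], [6.04, 106.73], [-150.56, 150.56]. Speed limits (degrees/s): [127.2, 127.2, 172.46, 172.46, 180, 180, 180].

### API

Orientations are given as a 3x3 rotation matrix whose columns are the frame's x, y, z axes.
In Python, from bench import arm, vision gives the robot as it stands. The module is installed in compiled form; this text tells all that it offers.
- The arm moves only by the shell command python3 -m handwheel 'ROWS' [FORCE]. ROWS is JSON, a list of rows, each a list of 3 entries, a list of its own where there are three numbers: the finger opening in mm, from 0 to 93, then the shift along the world's x, y, z in mm, then the turn, a rotation vector about the world's x, y, z in rad. In form: [[hand, [x, y, z], [ax, ay, az]], ...]. A call has 1 to 8 rows; each row is the pose to reach, as a shift and turn from the pose commanded when the call began; what a row does not reach only later rows make up. A row lasts 1/12 s, in which the tool goes at most 41.7 mm and 7.16 degrees, less where a joint would pass 70% of its speed; a pose out of reach is approached as far as the arm can. A call with a gripper value outside its range is refused whole. The fingers move at their own pace and stop on an object; FORCE is the grip in N (left out, the last holds). Time passes only in rows, so rows that repeat a pose let the fingers close. It gives the time, the measured TCP pose, the force and the opening at its end, in the units of the state.
- arm.state(): the state, without advancing time (a new reading comes with each control period).
- vision.grab_frame(name): name is "scene" or "top"; returns the picture (480x640x3 uint8, blue, green, red); there is no depth.
- vision.calibration(name): a dict with "fx", "fy", "cx", "cy" (pixels), "extrinsics" (4x4, takes a point from camera to world coordinates). Camera axes: x right, y down, z forward; pixel columns grow to the right and rows downward; lengths in m; the calibration is good to about 2 mm. A picture is of the moment at which its call begins. calibration takes no time and is no camera call.
- arm.finish_job(): hands the job in, once; it reports no verdict.
The state is a dict: "time_s": time; "qpos": joint angles; "qvel": joint speeds; "tau": joint torques, N m; "position": TCP position; "tool_rot": TCP orientation; "wrist_force": force on the tool from outside, world axes, zero at the start; "torque": the same for the moment, N m; "grip_width": opening from 0.0 (shut) to 1.0 (fully open).
Only numpy, scipy, OpenCV 4.12 (cv2) and the standard library are available. Lean on these libraries where they do the work, as an engineer would, in place of code of your own. Each camera call takes 0.05 s, during which the arm holds its last target.

## Working session

There is one attempt and no reset: what is moved stays moved. The work goes in short steps, Python scripts to look and compute and a shell command to move; the robot and the scene stay as the last step left them, time stands still between calls to the robot, and variables do not carry over. Pictures are saved under pics/ and viewed, and the job is handed in when it is done.

```bash
mkdir -p pics; python3 - <<'E'
from bench import arm, vision
import cv2, numpy as np
for n in ("scene","top"):
    cv2.imwrite(f"pics/{n}0.png",vision.grab_frame(n)); c=vision.calibration(n)
    print(n,{k:c[k] for k in("fx","fy","cx","cy")}); print(np.round(c["extrinsics"],4))
s=arm.state(); print(s)
E
```

```text
scene {'fx': 468.06757825160565, 'fy': 468.06757825160565, 'cx': 313.6954137364189, 'cy': 246.45084496094944}
[[ 0.8844  0.3894 -0.2572  0.799 ]
 [ 0.4667 -0.7321  0.4962 -0.485 ]
 [ 0.0049 -0.5589 -0.8292  0.9707]
 [ 0.      0.      0.      1.    ]]
top {'fx': 477.3561298220651, 'fy': 477.3561298220651, 'cx': 322.1701922137688, 'cy': 246.16606293739179}
[[-0.0085 -0.9933  0.1152  0.4081]
 [-0.9996  0.0053 -0.028   0.026 ]
 [ 0.0272 -0.1154 -0.993   1.1964]
 [ 0.      0.      0.      1.    ]]
{'time_s': 0.1, 'qpos': array([-67.93628632,  34.38131791,  -0.14503812,  91.67519644,
         0.10270985,  54.02560964,  -4.57122054]), 'qvel': array([-0.01125748, -0.09690398, -0.06098636, -0.05968569,  0.05963103,
       -0.08020714, -0.10248314]), 'tau': array([ 5.87685790e-03, -7.66552091e+01,  1.50236495e+00, -2.52936995e+01,
       -5.22380637e-02,  1.35259531e-02,  6.75762362e-05]), 'position': array([0.32285317, 0.64868626, 0.2368362 ]), 'tool_rot': array([[-5.15068965e-04,  4.45491026e-01,  8.95286256e-01],
       [-1.33533954e-03,  8.95285271e-01, -4.45491303e-01],
       [-9.99998976e-01, -1.42496988e-03,  1.33748124e-04]]), 'wrist_force': array([-0.13512076,  0.06535477, -0.36200828]), 'torque': array([0.01040385, 0.00555131, 0.04237192]), 'grip_width': 0.9995613806674123}
```

View pics/scene0.png

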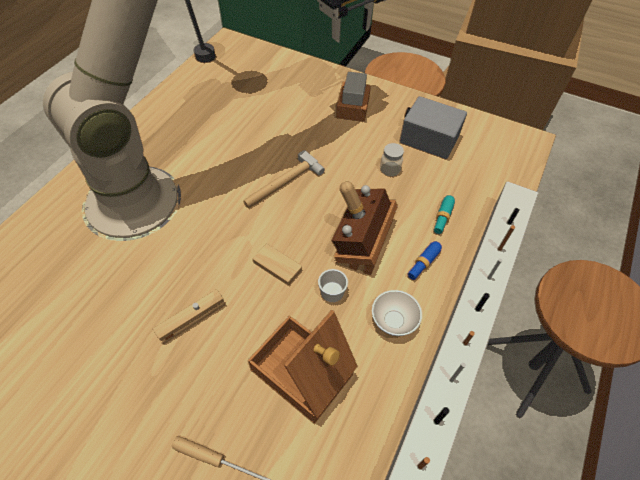

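View pics/top0.png

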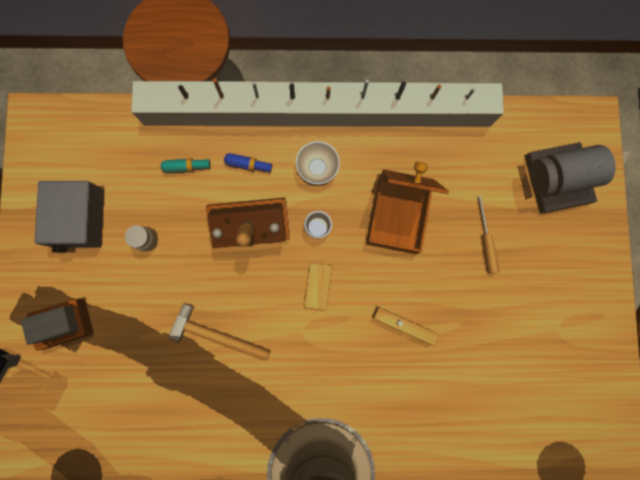

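The candidates for the punch are the tan handle in the stand (scene 350,195; top 245,235), the turquoise tool (scene 445,214) and the blue tool (scene 425,260). The tan one in the stand fits the description, and the other two are excluded by colour. I'll confirm this in an enlarged crop.

```bash
python3 - <<'E'
import cv2, numpy as np
a=cv2.imread("pics/scene0.png")[160:280,310:470]; b=cv2.imread("pics/top0.png")[180:270,190:310]
cv2.imwrite("pics/c1.png",cv2.resize(a,None,fx=5,fy=5,interpolation=2)); cv2.imwrite("pics/c2.png",cv2.resize(b,None,fx=6,fy=6,interpolation=2))
b=cv2.imread("pics/top0.png")[150:270,350:460]
cv2.imwrite("pics/c3.png",cv2.resize(b,None,fx=5,fy=5,interpolation=2))
a=cv2.imread("pics/scene0.png")[300:430,240:370]
cv2.imwrite("pics/c4.png",cv2.resize(a,None,fx=4.5,fy=4.5,interpolation=2))
E
```

```text
(no output)
```

View pics/c1.png

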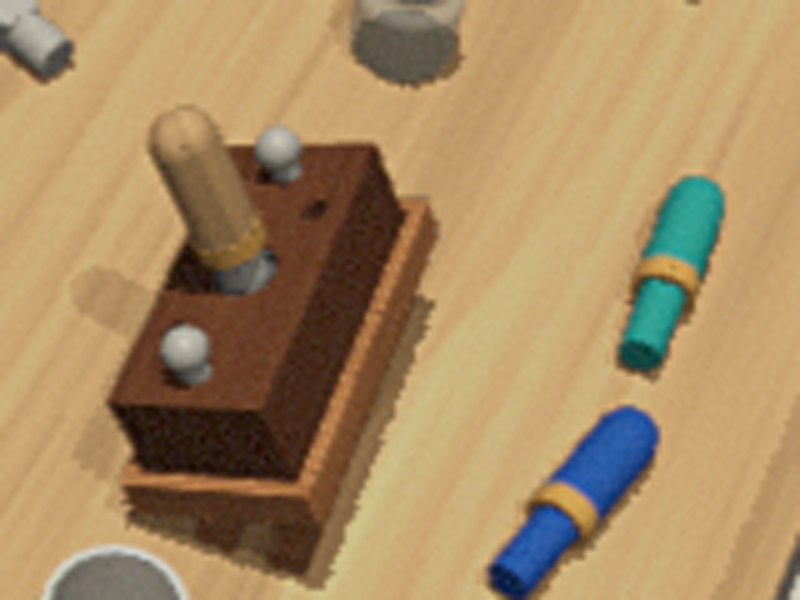

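View pics/c2.png

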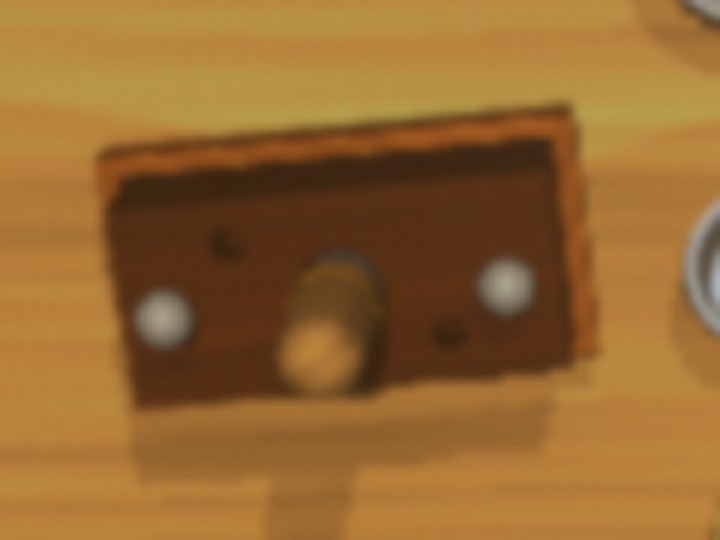

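View pics/c3.png

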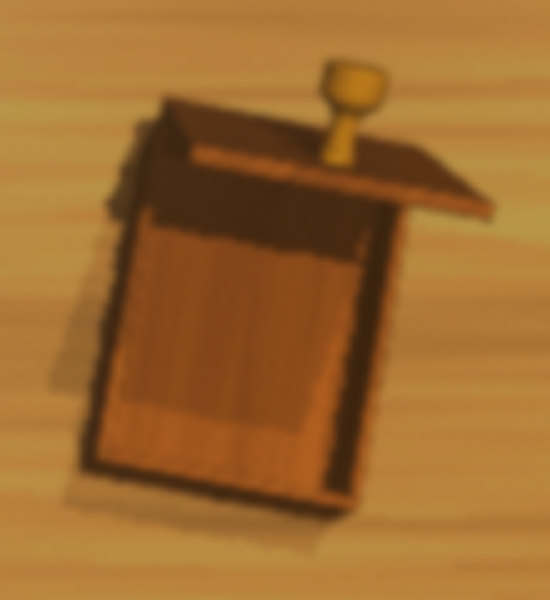

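View pics/c4.png

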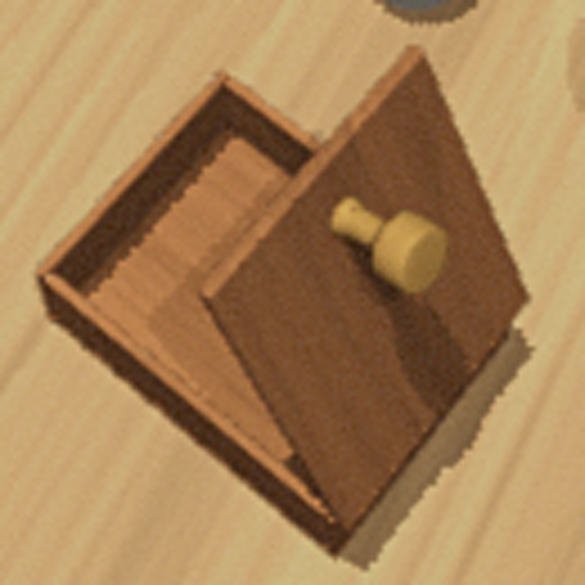

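```bash
cat > h.py <<'E'
from bench import vision
import numpy as np
C={n:vision.calibration(n) for n in("scene","top")}
def ray(n,u,v):
    c=C[n];E=np.array(c["extrinsics"]);d=E[:3,:3]@np.array([(u-c["cx"])/c["fx"],(v-c["cy"])/c["fy"],1]);return E[:3,3],d/np.linalg.norm(d)
def plane(n,u,v,z):
    o,d=ray(n,u,v);return o+d*(z-o[2])/d[2]
def tri(s,t):
    A=[];b=[];R=[ray("scene",*s),ray("top",*t)]
    P=[np.eye(3)-np.outer(d,d) for o,d in R]
    X=np.linalg.solve(P[0]+P[1],P[0]@R[0][0]+P[1]@R[1][0])
    return X,[round(1000*np.linalg.norm(p@(X-r[0])),1) for p,r in zip(P,R)]
def pix(n,X):
    c=C[n];q=np.linalg.inv(c["extrinsics"])@np.append(X,1);return np.round([c["fx"]*q[0]/q[2]+c["cx"],c["fy"]*q[1]/q[2]+c["cy"]],1)
E
python3 - <<'E'
from h import *
np.set_printoptions(precision=4,suppress=True)
cv=lambda x,y,s,o:(x/s+o[0],y/s+o[1])
c1=lambda x,y:cv(x,y,5,(310,160)); c2=lambda x,y:cv(x,y,6,(190,180)); c3=lambda x,y:cv(x,y,5,(350,150)); c4=lambda x,y:cv(x,y,4.5,(240,300))
bl=tri(c1(278,150),c2(164,318)); br=tri(c1(186,350),c2(507,287)); top=tri(c1(190,140),c2(320,350)); print(bl,br,top)
y=bl[0]-br[0];print("dist",np.linalg.norm(y));y[2]=0;y/=np.linalg.norm(y)
f=np.cross([0,0,1],y)  # candidate
print("y",y,"up-slope dirs",f)
z=np.array([0,0,np.cos(np.radians(25))])+np.sin(np.radians(25))*f
if f[0]>0: z=np.array([0,0,np.cos(np.radians(25))])-np.sin(np.radians(25))*f
m=(bl[0]+br[0])/2;print("z",z,"ballmid",m)
for pb in(17,19,21):
    bore=m-pb*.001*z; print(pb,"bore",bore,"handle",bore+.066*z,"dome c",bore+.0815*z)
print("dir from bore to dome",(top[0]-(m-.019*z))/np.linalg.norm(top[0]-(m-.019*z)))
print("case near L/R top",plane("top",*c3(82,470),.06),plane("top",*c3(352,512),.06))
print("case near L/R scene",plane("scene",*c4(220,75),.06),plane("scene",*c4(42,275),.06))
print("hinge corner R scene",plane("scene",*c4(335,535),.06), "L top",plane("top",*c3(165,98),.06))
# lid free edge corners (lower face?) tri
print("lid free +y",tri(c4(415,47),c3(192,150)),"-y",tri(c4(205,292),c3(495,212)))
print("knob end",tri(c4(412,255),c3(355,85)))
E
```

```text
(array([0.5658, 0.2349, 0.1092]), [np.float64(0.0), np.float64(0.0)]) (array([0.5777, 0.1049, 0.1103]), [np.float64(0.8), np.float64(0.8)]) (array([0.5453, 0.1672, 0.1737]), [np.float64(0.9), np.float64(0.9)])
dist 0.13059276828685001
y [-0.0911  0.9958  0.    ] up-slope dirs [-0.9958 -0.0911  0.    ]
z [-0.4209 -0.0385  0.9063] ballmid [0.5717 0.1699 0.1097]
17 bore [0.5789 0.1706 0.0943] handle [0.5511 0.168  0.1541] dome c [0.5446 0.1674 0.1682]
19 bore [0.5797 0.1706 0.0925] handle [0.5519 0.1681 0.1523] dome c [0.5454 0.1675 0.1664]
21 bore [0.5805 0.1707 0.0907] handle [0.5528 0.1682 0.1505] dome c [0.5462 0.1676 0.1646]
dir from bore to dome [-0.3899 -0.0391  0.92  ]
case near L/R top [ 0.5446 -0.1125  0.06  ] [ 0.5235 -0.2425  0.06  ]
case near L/R scene [ 0.554  -0.1245  0.06  ] [ 0.532 -0.247  0.06 ]
hinge corner R scene [ 0.7001 -0.2851  0.06  ] L top [ 0.7281 -0.1569  0.06  ]
lid free +y (array([ 0.6597, -0.1419,  0.222 ]), [np.float64(0.5), np.float64(0.5)]) -y (array([ 0.6344, -0.2678,  0.222 ]), [np.float64(1.5), np.float64(1.5)])
knob end (array([ 0.6933, -0.2143,  0.2072]), [np.float64(1.2), np.float64(1.2)])
```

The crops confirm it. The wooden-handled punch with the brass ferrule stands in the dark block between two steel balls (scene 350,195). The blue and turquoise tools lie on the bench. The case is open with its lid at about 68°. The balls triangulate 130.6 mm apart, which matches the expected 130 mm.

I'll grip with the tool 55° off the punch axis, so the same grasp serves for both twisting and laying it down.

```bash
cat >> h.py <<'E'
from scipy.spatial.transform import Rotation as Ro
from bench import arm
r25=np.radians(25)
yb=np.array([-.0911,.9958,0]); fb=np.array([.9958,.0911,0])
zp=-np.sin(r25)*fb+np.array([0,0,np.cos(r25)]); xb=np.cross(yb,zp)
bore=np.array([.5797,.1706,.0930]); handle=bore+.066*zp
def Rtool(axis,n,alpha):
    a=np.radians(alpha); x=-np.cos(a)*axis+np.sin(a)*n; y=np.cross(n,axis)*1.0
    return np.column_stack([x,y,np.cross(x,y)])
def go(P,R):
    s=arm.state(); d=(np.asarray(P)-s["position"])*1000; w=Ro.from_matrix(R@np.array(s["tool_rot"]).T).as_rotvec()
    print("shift",np.round(d,1),"turn",np.round(w,3),"deg",round(np.degrees(np.linalg.norm(w)),1))
def st():
    s=arm.state(); print("t",round(s["time_s"],2),"p",np.round(s["position"],4),"F",np.round(s["wrist_force"],1),"T",np.round(s["torque"],2),"g",round(93*s["grip_width"],1),"q",np.round(s["qpos"],0)); return s
E
python3 - <<'E'
from h import *
R=Rtool(zp,-xb,55); print(np.round(R,3), yb)
go(handle-.1*R[:,0],R)
E
```

```text
[[-0.498 -0.091  0.862]
 [-0.046  0.996  0.079]
 [-0.866  0.    -0.5  ]] [-0.0911  0.9958  0.    ]
shift [ 278.9 -476.1    2.6] turn [0.099 0.521 0.54 ] deg 43.4
```

```bash
python3 -m handwheel '[[93,[0,0,60],[0,0,0]],[93,[0,-20,90],[0,0,0]],[93,[35,-60,90],[0.012,0.065,0.067]],[93,[58,-100,90],[0.025,0.13,0.135]],[93,[81,-140,90],[0.037,0.195,0.202]],[93,[104,-180,90],[0.05,0.26,0.27]],[93,[127,-220,90],[0.062,0.325,0.337]],[93,[145,-250,90],[0.07,0.37,0.38]]]' ; python3 - <<'E'
from h import *
R=Rtool(zp,-xb,55); st(); go(handle-.1*R[:,0],R)
E
```

```text
time_s: 0.77
position: [0.456, 0.4192, 0.3274]
tool_rot: [[-0.369, 0.069, 0.927], [-0.002, 0.997, -0.075], [-0.929, -0.029, -0.368]]
wrist_force: [0.3, 0.1, 0.1]
grip_width: 1.0
t 0.77 p [0.456  0.4192 0.3274] F [0.3 0.1 0.1] T [ 0.06 -0.38 -0.  ] g 93.0 q [-35.  30.  -9.  89. -10.  77.  46.]
shift [ 145.7 -246.6  -88. ] turn [0.027 0.147 0.158] deg 12.5
```

```bash
python3 -m handwheel '[[93,[20,-35,0],[0.01,0.04,0.04]],[93,[40,-70,0],[0.02,0.08,0.08]],[93,[60,-105,0],[0.025,0.12,0.13]],[93,[80,-140,0],[0.027,0.147,0.155]],[93,[100,-175,-10],[0.027,0.147,0.155]],[93,[118,-205,-20],[0.027,0.147,0.155]],[93,[133,-226,-50],[0.027,0.147,0.155]],[93,[133,-226,-50],[0.027,0.147,0.155]]]' ; python3 - <<'E'
from h import *
R=Rtool(zp,-xb,55); st(); go(handle-.1*R[:,0],R)
import cv2
for n in("scene","top"): cv2.imwrite(f"pics/{n}1.png",vision.grab_frame(n))
E
```

```text
time_s: 1.43
position: [0.5894, 0.1883, 0.2723]
tool_rot: [[-0.498, -0.078, 0.863], [-0.046, 0.997, 0.064], [-0.866, -0.008, -0.501]]
wrist_force: [-2.1, -0.4, -0.9]
grip_width: 1.003
t 1.43 p [0.5894 0.1883 0.2723] F [-2.1 -0.4 -0.9] T [ 0.06 -0.47 -0.01] g 93.3 q [-15.  39.  -7.  84.  -4.  86.  73.]
shift [ 12.3 -15.7 -32.8] turn [0.008 0.    0.013] deg 0.9
```

View pics/scene1.png

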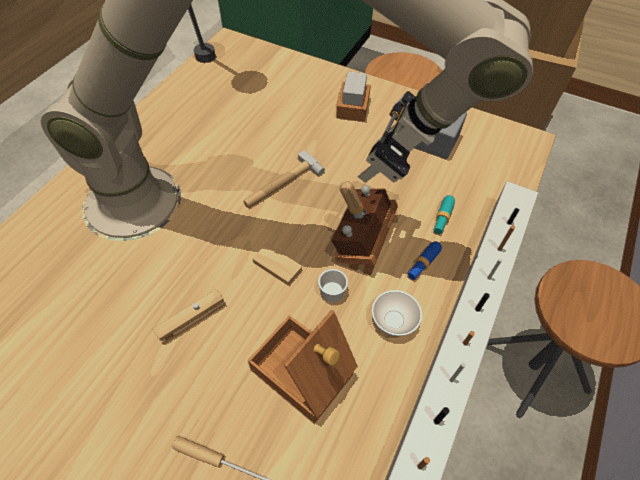

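The gripper is above and behind the punch handle (scene 385,165), tilted as planned. Next I go to the pre-grasp and then in along the tool axis.

```bash
python3 -m handwheel '[[93,[12,-16,-33],[0.008,0,0.013]],[93,[12,-16,-33],[0.008,0,0.013]],[93,[2,-17,-50],[0.008,0,0.013]],[93,[-8,-18,-67],[0.008,0,0.013]],[93,[-8,-18,-67],[0.008,0,0.013]]]' ; python3 - <<'E'
from h import *
R=Rtool(zp,-xb,55); st(); go(handle,R)
import cv2
for n in("scene","top"): cv2.imwrite(f"pics/{n}2.png",vision.grab_frame(n))
a=cv2.imread("pics/scene2.png")[130:280,290:450];b=cv2.imread("pics/top2.png")[150:270,190:320]
cv2.imwrite("pics/d2.png",np.hstack([cv2.resize(a,(400,375)),cv2.resize(b,(400,375))]))
E
```

```text
time_s: 1.95
position: [0.5765, 0.1791, 0.2096]
tool_rot: [[-0.498, -0.101, 0.861], [-0.045, 0.995, 0.09], [-0.866, 0.006, -0.5]]
wrist_force: [0.2, -0.2, 0.3]
grip_width: 1.001
t 1.95 p [0.5765 0.1791 0.2096] F [ 0.2 -0.2  0.3] T [ 0.06 -0.45  0.02] g 93.1 q [-14.  41.  -8.  89.  -3.  79.  75.]
shift [-24.6 -11.1 -56.8] turn [-0.006 -0.001 -0.01 ] deg 0.6
```

View pics/d2.png

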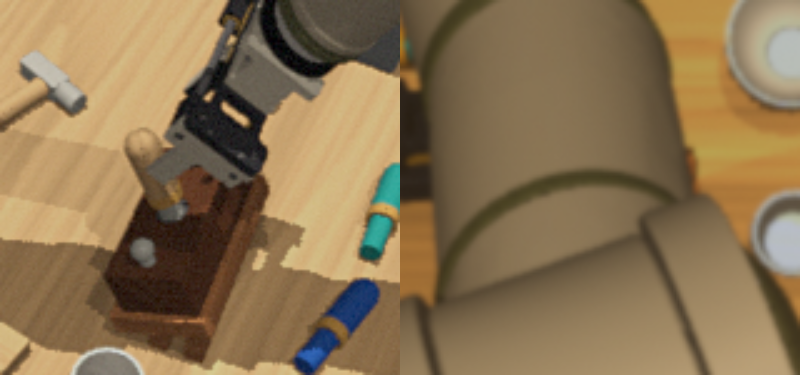

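```bash
python3 -m handwheel '[[93,[0,-11,0],[-0.006,0,-0.01]],[93,[-12,-11,-28],[-0.006,0,-0.01]],[93,[-25,-11,-57],[-0.006,0,-0.01]],[93,[-25,-11,-57],[-0.006,0,-0.01]]]' ; python3 - <<'E'
from h import *
R=Rtool(zp,-xb,55); st(); go(handle,R)
import cv2
for n in("scene",): cv2.imwrite(f"pics/{n}3.png",vision.grab_frame(n))
a=cv2.imread("pics/scene3.png")[150:270,300:420]
cv2.imwrite("pics/d3.png",cv2.resize(a,(600,600),interpolation=2))
E
```

```text
time_s: 2.38
position: [0.5519, 0.1657, 0.1513]
tool_rot: [[-0.499, -0.089, 0.862], [-0.046, 0.996, 0.076], [-0.865, -0.002, -0.501]]
wrist_force: [-1.3, -1.2, -0.4]
grip_width: 0.999
t 2.38 p [0.5519 0.1657 0.1513] F [-1.3 -1.2 -0.4] T [ 0.09 -0.45 -0.05] g 92.9 q [-14.  43.  -8.  95.  -3.  71.  75.]
shift [0.  2.4 1.6] turn [ 0.002 -0.001  0.002] deg 0.2
```

View pics/d3.png

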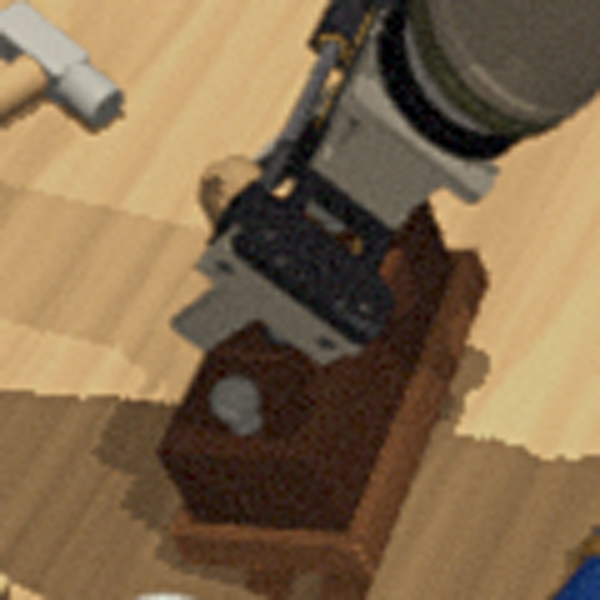

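The fingers straddle the handle. I close now.

```bash
python3 -m handwheel '[[60,[0,2,1],[0,0,0]],[45,[0,2,1],[0,0,0]],[35,[0,2,1],[0,0,0]],[20,[0,2,1],[0,0,0]],[20,[0,2,1],[0,0,0]],[20,[0,2,1],[0,0,0]],[20,[0,2,1],[0,0,0]],[20,[0,2,1],[0,0,0]]]' 55; python3 - <<'E'
from h import *
st(); R=Rtool(zp,-xb,55);go(handle,R)
E
```

```text
time_s: 3.1
position: [0.5547, 0.1687, 0.1547]
tool_rot: [[-0.494, -0.089, 0.865], [-0.044, 0.996, 0.077], [-0.868, -0.0, -0.496]]
wrist_force: [-0.3, -0.1, -0.1]
grip_width: 0.477
t 3.1 p [0.5547 0.1687 0.1547] F [-0.3 -0.1 -0.1] T [ 0.16 -0.45 -0.01] g 44.3 q [-14.  43.  -8.  95.  -3.  71.  75.]
shift [-2.8 -0.7 -1.9] turn [-0.     0.004  0.002] deg 0.3
```

```bash
python3 -m handwheel '[[20,[-2,-1,-2],[0,0,0]],[20,[-2,-1,-2],[0,0,0]],[20,[-2,-1,-2],[0,0,0]],[20,[-2,-1,-2],[0,0,0]]]' 55; python3 - <<'E'
from h import *
st(); R=Rtool(zp,-xb,55);go(handle,R)
# twist strokes about zp, per row ~0.122 rad & 0.33 mm out
for k in range(1,9): print(k,np.round(zp*.12*k,3),"+",np.round(zp*.3*k,2))
E
```

```text
time_s: 3.43
position: [0.5523, 0.1681, 0.1524]
tool_rot: [[-0.495, -0.089, 0.864], [-0.044, 0.996, 0.078], [-0.868, 0.0, -0.497]]
wrist_force: [-0.8, 2.2, -2.2]
grip_width: 0.347
t 3.43 p [0.5523 0.1681 0.1524] F [-0.8  2.2 -2.2] T [ 0.48 -0.4  -0.23] g 32.2 q [-14.  43.  -8.  95.  -3.  71.  75.]
shift [-0.4 -0.   0.4] turn [-0.001  0.003  0.002] deg 0.2
1 [-0.051 -0.005  0.109] + [-0.13 -0.01  0.27]
2 [-0.101 -0.009  0.218] + [-0.25 -0.02  0.54]
3 [-0.152 -0.014  0.326] + [-0.38 -0.03  0.82]
4 [-0.202 -0.018  0.435] + [-0.51 -0.05  1.09]
5 [-0.253 -0.023  0.544] + [-0.63 -0.06  1.36]
6 [-0.303 -0.028  0.653] + [-0.76 -0.07  1.63]
7 [-0.354 -0.032  0.761] + [-0.88 -0.08  1.9 ]
8 [-0.404 -0.037  0.87 ] + [-1.01 -0.09  2.18]
```

Gripped at 32 mm. First half-stroke: 0.4 rad about the punch axis with 1.2 mm of pull.

```bash
cat > tw.py <<'E'
from h import *
s=st(); R=np.array(s["tool_rot"]); d=s["position"]-handle
w=Ro.from_matrix(R@Rtool(zp,-xb,55).T).as_rotvec()
off=d-zp*(d@zp)
print("out mm",round(1000*d@zp,2),"lateral mm",np.round(1000*off,1),"twist",round(w@zp,3),"tilt err",np.round(w-zp*(w@zp),3),"axial F",round(s["wrist_force"]@zp,1))
E
python3 -m handwheel '[[20,[-0.1,0,0.3],[-0.042,-0.004,0.091]],[20,[-0.25,0,0.55],[-0.084,-0.008,0.181]],[20,[-0.4,0,0.8],[-0.127,-0.012,0.272]],[20,[-0.5,0,1.1],[-0.169,-0.015,0.363]]]' 55; python3 tw.py
```

```text
time_s: 3.77
position: [0.5526, 0.1679, 0.1532]
tool_rot: [[-0.406, -0.437, 0.803], [-0.359, 0.884, 0.3], [-0.84, -0.167, -0.516]]
wrist_force: [-0.0, 0.2, -6.2]
grip_width: 0.346
t 3.77 p [0.5526 0.1679 0.1532] F [-0.   0.2 -6.2] T [ 1.03 -0.96 -0.21] g 32.1 q [-23.  43.  -7.  95.  12.  75.  78.]
out mm 0.07 lateral mm [ 0.7 -0.2  0.3] twist 0.403 tilt err [-0.    -0.004 -0.   ] axial F -5.6
```

```bash
python3 -m handwheel '[[20,[0,0,0],[0.042,0.004,-0.091]],[20,[-0.15,0,0.3],[0.084,0.008,-0.181]],[20,[-0.25,0,0.55],[0.127,0.012,-0.272]],[20,[-0.4,0,0.8],[0.169,0.015,-0.363]],[20,[-0.5,0,1.1],[0.211,0.019,-0.453]],[20,[-0.65,0,1.4],[0.254,0.023,-0.544]],[20,[-0.8,0,1.65],[0.296,0.027,-0.634]],[20,[-0.9,0,1.9],[0.338,0.031,-0.725]]]' 55; python3 tw.py
```

```text
time_s: 4.43
position: [0.5521, 0.1686, 0.155]
tool_rot: [[-0.463, 0.273, 0.843], [0.282, 0.947, -0.151], [-0.84, 0.168, -0.515]]
wrist_force: [1.6, 4.5, -9.5]
grip_width: 0.345
t 4.43 p [0.5521 0.1686 0.155 ] F [ 1.6  4.5 -9.5] T [ 0.51 -1.58 -0.26] g 32.1 q [ -5.  42. -10. 100. -18.  64.  74.]
out mm 1.88 lateral mm [1.  0.6 0.5] twist -0.406 tilt err [ 0.001 -0.005  0.   ] axial F -9.5
```

```bash
python3 - <<'E'
from h import *
import cv2
cv2.imwrite("pics/scene4.png",vision.grab_frame("scene"))
o=[cv2.resize(cv2.imread(f"pics/scene{k}.png")[180:270,310:400],(400,400),interpolation=2) for k in(3,4)]
cv2.imwrite("pics/d4.png",np.hstack(o))
E
python3 tw.py
```

```text
t 4.48 p [0.5518 0.1663 0.1551] F [ 2.3 11.1 -6.8] T [ 2.44 -1.55 -0.99] g 32.0 q [ -4.  42. -10. 100. -18.  64.  74.]
out mm 2.22 lateral mm [ 0.8 -1.6  0.3] twist -0.418 tilt err [-0.002 -0.004 -0.001] axial F -7.5
```

View pics/d4.png

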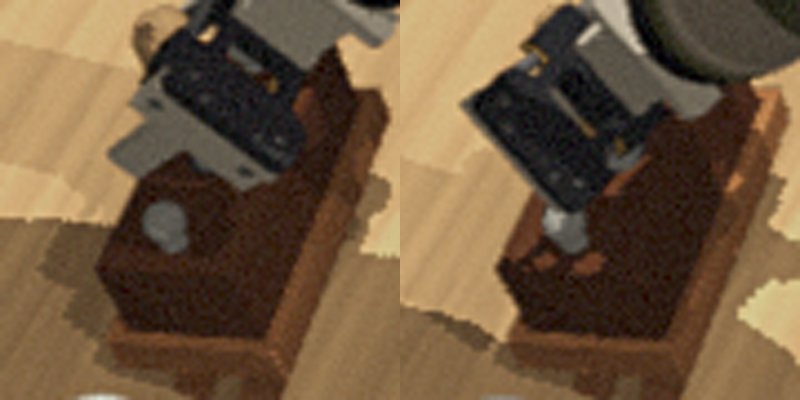

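The block sits as before: its lips and lower edge look unchanged, and the ball is at about scene 347,231. I carry on with alternating strokes.

```bash
python3 -m handwheel '[[20,[0,0,0],[-0.049,-0.004,0.104]],[20,[-0.15,0,0.3],[-0.097,-0.009,0.209]],[20,[-0.3,0,0.6],[-0.146,-0.013,0.313]],[20,[-0.4,0,0.9],[-0.194,-0.018,0.418]],[20,[-0.55,0,1.2],[-0.243,-0.022,0.522]],[20,[-0.7,0,1.5],[-0.291,-0.027,0.626]],[20,[-0.85,0,1.8],[-0.34,-0.031,0.73]],[20,[-0.85,0,1.8],[-0.34,-0.031,0.73]]]' 55; python3 tw.py
python3 -m handwheel '[[20,[0,0,0],[0.049,0.004,-0.104]],[20,[-0.15,0,0.3],[0.097,0.009,-0.209]],[20,[-0.3,0,0.6],[0.146,0.013,-0.313]],[20,[-0.4,0,0.9],[0.194,0.018,-0.418]],[20,[-0.55,0,1.2],[0.243,0.022,-0.522]],[20,[-0.7,0,1.5],[0.291,0.027,-0.626]],[20,[-0.85,0,1.8],[0.34,0.031,-0.73]],[20,[-0.85,0,1.8],[0.34,0.031,-0.73]]]' 55; python3 tw.py
```

```text
time_s: 5.15
position: [0.5498, 0.169, 0.1567]
tool_rot: [[-0.402, -0.448, 0.798], [-0.369, 0.877, 0.307], [-0.838, -0.171, -0.518]]
wrist_force: [2.4, -4.1, -3.6]
grip_width: 0.346
t 5.15 p [0.5498 0.169  0.1567] F [ 2.4 -4.1 -3.6] T [-0.44 -1.03  0.39] g 32.2 q [-23.  43.  -7.  95.  12.  75.  78.]
out mm 4.4 lateral mm [-0.2  1.1 -0.1] twist 0.416 tilt err [ 0.001 -0.003  0.   ] axial F -4.1
time_s: 5.82
position: [0.55, 0.1659, 0.1588]
tool_rot: [[-0.463, 0.282, 0.84], [0.288, 0.944, -0.159], [-0.839, 0.169, -0.518]]
wrist_force: [0.1, 6.0, -7.5]
grip_width: 0.347
t 5.82 p [0.55   0.1659 0.1588] F [ 0.1  6.  -7.5] T [ 0.83 -1.21 -0.52] g 32.3 q [ -4.  41. -10. 100. -18.  65.  74.]
out mm 6.32 lateral mm [ 0.7 -1.9  0.3] twist -0.416 tilt err [-0.002 -0.003 -0.001] axial F -7.0
```

```bash
python3 -m handwheel '[[20,[0,0,0],[-0.049,-0.004,0.104]],[20,[-0.15,0,0.3],[-0.097,-0.009,0.209]],[20,[-0.3,0,0.6],[-0.146,-0.013,0.313]],[20,[-0.4,0,0.9],[-0.194,-0.018,0.418]],[20,[-0.55,0,1.2],[-0.243,-0.022,0.522]],[20,[-0.7,0,1.5],[-0.291,-0.027,0.626]],[20,[-0.85,0,1.8],[-0.34,-0.031,0.73]],[20,[-0.85,0,1.8],[-0.34,-0.031,0.73]]]' 55; python3 tw.py
python3 -m handwheel '[[20,[0,0,0],[0.049,0.004,-0.104]],[20,[-0.15,0,0.3],[0.097,0.009,-0.209]],[20,[-0.3,0,0.6],[0.146,0.013,-0.313]],[20,[-0.4,0,0.9],[0.194,0.018,-0.418]],[20,[-0.55,0,1.2],[0.243,0.022,-0.522]],[20,[-0.7,0,1.5],[0.291,0.027,-0.626]],[20,[-0.85,0,1.8],[0.34,0.031,-0.73]],[20,[-0.85,0,1.8],[0.34,0.031,-0.73]]]' 55; python3 tw.py
python3 - <<'E'
from h import *
import cv2
cv2.imwrite("pics/scene5.png",vision.grab_frame("scene"))
o=[cv2.resize(cv2.imread(f"pics/scene{k}.png")[180:270,310:400],(400,400),interpolation=2) for k in(4,5)]
cv2.imwrite("pics/d5.png",np.hstack(o))
E
```

```text
time_s: 6.48
position: [0.5481, 0.1688, 0.1604]
tool_rot: [[-0.403, -0.447, 0.799], [-0.368, 0.878, 0.306], [-0.838, -0.171, -0.518]]
wrist_force: [1.6, -4.9, -3.6]
grip_width: 0.341
t 6.48 p [0.5481 0.1688 0.1604] F [ 1.6 -4.9 -3.6] T [-0.58 -1.12  0.44] g 31.7 q [-23.  43.  -7.  95.  12.  75.  78.]
out mm 8.46 lateral mm [-0.2  1.1 -0.1] twist 0.414 tilt err [ 0.    -0.003  0.   ] axial F -3.8
time_s: 7.15
position: [0.5481, 0.1654, 0.1626]
tool_rot: [[-0.463, 0.283, 0.84], [0.288, 0.944, -0.16], [-0.838, 0.168, -0.519]]
wrist_force: [0.0, 5.3, -7.7]
grip_width: 0.346
t 7.15 p [0.5481 0.1654 0.1626] F [ 0.   5.3 -7.7] T [ 0.59 -0.93 -0.39] g 32.2 q [ -4.  41. -10. 100. -18.  65.  74.]
out mm 10.53 lateral mm [ 0.6 -2.3  0.2] twist -0.417 tilt err [-0.003 -0.002 -0.002] axial F -7.2
```

View pics/d5.png

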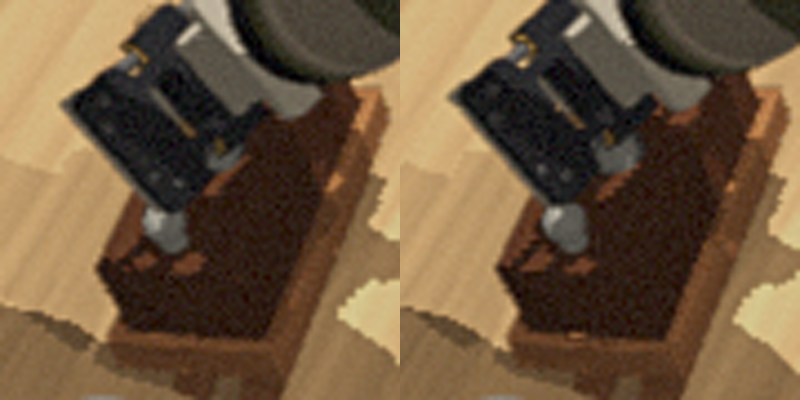

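The block still sits home with its corner at the same pixel, while more shank shows (scene ~448,215). I continue.

```bash
python3 -m handwheel '[[20,[0,0,0],[-0.049,-0.004,0.104]],[20,[-0.15,0,0.3],[-0.097,-0.009,0.209]],[20,[-0.3,0,0.6],[-0.146,-0.013,0.313]],[20,[-0.4,0,0.9],[-0.194,-0.018,0.418]],[20,[-0.55,0,1.2],[-0.243,-0.022,0.522]],[20,[-0.7,0,1.5],[-0.291,-0.027,0.626]],[20,[-0.85,0,1.8],[-0.34,-0.031,0.73]],[20,[-0.85,0,1.8],[-0.34,-0.031,0.73]]]' 55; python3 tw.py
python3 -m handwheel '[[20,[0,0,0],[0.049,0.004,-0.104]],[20,[-0.15,0,0.3],[0.097,0.009,-0.209]],[20,[-0.3,0,0.6],[0.146,0.013,-0.313]],[20,[-0.4,0,0.9],[0.194,0.018,-0.418]],[20,[-0.55,0,1.2],[0.243,0.022,-0.522]],[20,[-0.7,0,1.5],[0.291,0.027,-0.626]],[20,[-0.85,0,1.8],[0.34,0.031,-0.73]],[20,[-0.85,0,1.8],[0.34,0.031,-0.73]]]' 55; python3 tw.py
python3 -m handwheel '[[20,[0,0,0],[-0.049,-0.004,0.104]],[20,[-0.15,0,0.3],[-0.097,-0.009,0.209]],[20,[-0.3,0,0.6],[-0.146,-0.013,0.313]],[20,[-0.4,0,0.9],[-0.194,-0.018,0.418]],[20,[-0.55,0,1.2],[-0.243,-0.022,0.522]],[20,[-0.7,0,1.5],[-0.291,-0.027,0.626]],[20,[-0.85,0,1.8],[-0.34,-0.031,0.73]],[20,[-0.85,0,1.8],[-0.34,-0.031,0.73]]]' 55; python3 tw.py
python3 -m handwheel '[[20,[0,0,0],[0.049,0.004,-0.104]],[20,[-0.15,0,0.3],[0.097,0.009,-0.209]],[20,[-0.3,0,0.6],[0.146,0.013,-0.313]],[20,[-0.4,0,0.9],[0.194,0.018,-0.418]],[20,[-0.55,0,1.2],[0.243,0.022,-0.522]],[20,[-0.7,0,1.5],[0.291,0.027,-0.626]],[20,[-0.85,0,1.8],[0.34,0.031,-0.73]],[20,[-0.85,0,1.8],[0.34,0.031,-0.73]]]' 55; python3 tw.py
```

```text
time_s: 7.87
position: [0.5465, 0.1689, 0.1642]
tool_rot: [[-0.403, -0.447, 0.799], [-0.368, 0.878, 0.305], [-0.838, -0.171, -0.518]]
wrist_force: [1.8, -5.8, -4.4]
grip_width: 0.346
t 7.87 p [0.5465 0.1689 0.1642] F [ 1.8 -5.8 -4.4] T [-0.73 -1.01  0.49] g 32.2 q [-23.  43.  -7.  95.  12.  75.  78.]
out mm 12.62 lateral mm [-0.2  1.3 -0. ] twist 0.414 tilt err [ 0.    -0.003 -0.   ] axial F -4.6
time_s: 8.53
position: [0.5465, 0.1651, 0.1663]
tool_rot: [[-0.463, 0.282, 0.84], [0.287, 0.945, -0.159], [-0.839, 0.167, -0.519]]
wrist_force: [-0.6, 4.2, -7.0]
grip_width: 0.345
t 8.53 p [0.5465 0.1651 0.1663] F [-0.6  4.2 -7. ] T [ 0.36 -0.86 -0.31] g 32.1 q [ -4.  40. -10. 100. -18.  65.  74.]
out mm 14.62 lateral mm [ 0.7 -2.4  0.2] twist -0.415 tilt err [-0.004 -0.003 -0.002] axial F -6.2
time_s: 9.2
position: [0.5448, 0.1694, 0.1682]
tool_rot: [[-0.402, -0.449, 0.798], [-0.37, 0.877, 0.307], [-0.838, -0.172, -0.518]]
wrist_force: [-0.0, -6.3, -4.6]
grip_width: 0.346
t 9.2 p [0.5448 0.1694 0.1682] F [-0.  -6.3 -4.6] T [-0.8  -0.85  0.44] g 32.2 q [-23.  42.  -8.  95.  12.  76.  78.]
out mm 16.85 lateral mm [-0.   2.   0.1] twist 0.417 tilt err [ 0.    -0.003  0.   ] axial F -3.9
time_s: 9.87
position: [0.5451, 0.1654, 0.17]
tool_rot: [[-0.463, 0.28, 0.841], [0.285, 0.945, -0.157], [-0.839, 0.167, -0.517]]
wrist_force: [-0.9, 3.9, -7.4]
grip_width: 0.343
t 9.87 p [0.5451 0.1654 0.17  ] F [-0.9  3.9 -7.4] T [ 0.34 -1.05 -0.28] g 31.9 q [ -4.  40. -10. 100. -18.  65.  74.]
out mm 18.6 lateral mm [ 1.  -1.9  0.4] twist -0.413 tilt err [-0.003 -0.004 -0.002] axial F -6.5
```

```bash
python3 -m handwheel '[[20,[0,0,0],[-0.049,-0.004,0.104]],[20,[-0.15,0,0.3],[-0.097,-0.009,0.209]],[20,[-0.3,0,0.6],[-0.146,-0.013,0.313]],[20,[-0.4,0,0.9],[-0.194,-0.018,0.418]],[20,[-0.55,0,1.2],[-0.243,-0.022,0.522]],[20,[-0.7,0,1.5],[-0.291,-0.027,0.626]],[20,[-0.85,0,1.8],[-0.34,-0.031,0.73]],[20,[-0.85,0,1.8],[-0.34,-0.031,0.73]]]' 55; python3 tw.py
python3 -m handwheel '[[20,[0,0,0],[0.049,0.004,-0.104]],[20,[-0.15,0,0.3],[0.097,0.009,-0.209]],[20,[-0.3,0,0.6],[0.146,0.013,-0.313]],[20,[-0.4,0,0.9],[0.194,0.018,-0.418]],[20,[-0.55,0,1.2],[0.243,0.022,-0.522]],[20,[-0.7,0,1.5],[0.291,0.027,-0.626]],[20,[-0.85,0,1.8],[0.34,0.031,-0.73]],[20,[-0.85,0,1.8],[0.34,0.031,-0.73]]]' 55; python3 tw.py
python3 -m handwheel '[[20,[0,0,0],[-0.049,-0.004,0.104]],[20,[-0.15,0,0.3],[-0.097,-0.009,0.209]],[20,[-0.3,0,0.6],[-0.146,-0.013,0.313]],[20,[-0.4,0,0.9],[-0.194,-0.018,0.418]],[20,[-0.55,0,1.2],[-0.243,-0.022,0.522]],[20,[-0.7,0,1.5],[-0.291,-0.027,0.626]],[20,[-0.85,0,1.8],[-0.34,-0.031,0.73]],[20,[-0.85,0,1.8],[-0.34,-0.031,0.73]]]' 55; python3 tw.py
python3 - <<'E'
from h import *
import cv2
cv2.imwrite("pics/scene6.png",vision.grab_frame("scene"))
o=[cv2.resize(cv2.imread(f"pics/scene{k}.png")[180:270,310:400],(400,400),interpolation=2) for k in(4,6)]
cv2.imwrite("pics/d6.png",np.hstack(o))
E
```

```text
time_s: 10.53
position: [0.5434, 0.1699, 0.1719]
tool_rot: [[-0.401, -0.45, 0.798], [-0.371, 0.876, 0.308], [-0.838, -0.172, -0.518]]
wrist_force: [0.9, -5.7, -4.7]
grip_width: 0.344
t 10.53 p [0.5434 0.1699 0.1719] F [ 0.9 -5.7 -4.7] T [-0.82 -0.93  0.38] g 32.0 q [-23.  42.  -8.  95.  12.  76.  78.]
out mm 20.87 lateral mm [0.2 2.7 0.2] twist 0.419 tilt err [ 0.001 -0.003  0.   ] axial F -4.4
time_s: 11.2
position: [0.5434, 0.166, 0.174]
tool_rot: [[-0.463, 0.278, 0.841], [0.284, 0.946, -0.156], [-0.839, 0.167, -0.517]]
wrist_force: [-0.3, 5.2, -6.4]
grip_width: 0.343
t 11.2 p [0.5434 0.166  0.174 ] F [-0.3  5.2 -6.4] T [ 0.62 -0.9  -0.32] g 31.9 q [ -4.  40. -10. 100. -18.  65.  74.]
out mm 22.85 lateral mm [ 1.  -1.2  0.4] twist -0.411 tilt err [-0.002 -0.003 -0.001] axial F -5.9
time_s: 11.87
position: [0.5417, 0.1701, 0.1756]
tool_rot: [[-0.4, -0.452, 0.797], [-0.372, 0.875, 0.309], [-0.838, -0.173, -0.518]]
wrist_force: [0.7, -6.1, -4.1]
grip_width: 0.346
t 11.87 p [0.5417 0.1701 0.1756] F [ 0.7 -6.1 -4.1] T [-0.89 -0.98  0.39] g 32.2 q [-23.  42.  -8.  96.  12.  76.  77.]
out mm 24.83 lateral mm [0.3 3.  0.3] twist 0.421 tilt err [ 0.001 -0.003  0.   ] axial F -3.8
```

View pics/d6.png

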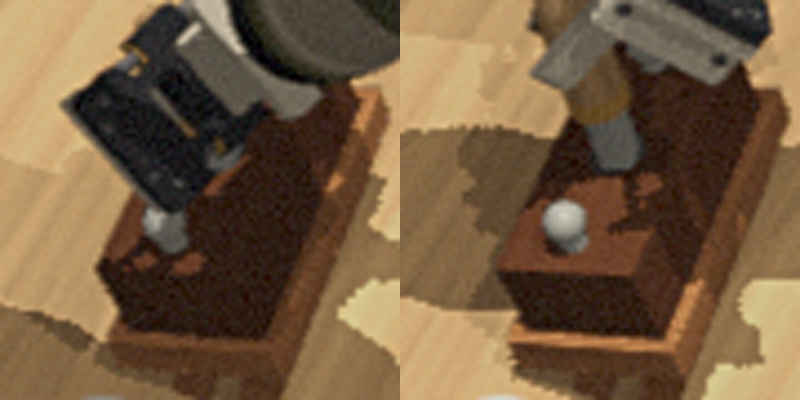

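The shank is nearly out (foot at about scene 448,216) and the block is home. A couple more strokes.

```bash
python3 -m handwheel '[[20,[0,0,0],[0.049,0.004,-0.104]],[20,[-0.15,0,0.3],[0.097,0.009,-0.209]],[20,[-0.3,0,0.6],[0.146,0.013,-0.313]],[20,[-0.4,0,0.9],[0.194,0.018,-0.418]],[20,[-0.55,0,1.2],[0.243,0.022,-0.522]],[20,[-0.7,0,1.5],[0.291,0.027,-0.626]],[20,[-0.85,0,1.8],[0.34,0.031,-0.73]],[20,[-0.85,0,1.8],[0.34,0.031,-0.73]]]' 55; python3 tw.py
python3 -m handwheel '[[20,[0,0,0],[-0.049,-0.004,0.104]],[20,[-0.15,0,0.3],[-0.097,-0.009,0.209]],[20,[-0.3,0,0.6],[-0.146,-0.013,0.313]],[20,[-0.4,0,0.9],[-0.194,-0.018,0.418]],[20,[-0.55,0,1.2],[-0.243,-0.022,0.522]],[20,[-0.7,0,1.5],[-0.291,-0.027,0.626]],[20,[-0.85,0,1.8],[-0.34,-0.031,0.73]],[20,[-0.85,0,1.8],[-0.34,-0.031,0.73]]]' 55; python3 tw.py
```

```text
time_s: 12.58
position: [0.5418, 0.1656, 0.1774]
tool_rot: [[-0.463, 0.277, 0.842], [0.283, 0.946, -0.156], [-0.84, 0.166, -0.517]]
wrist_force: [0.3, 4.2, -7.7]
grip_width: 0.345
t 12.58 p [0.5418 0.1656 0.1774] F [ 0.3  4.2 -7.7] T [ 0.22 -1.   -0.28] g 32.1 q [ -4.  39. -10. 100. -18.  66.  74.]
out mm 26.66 lateral mm [ 1.1 -1.4  0.4] twist -0.41 tilt err [-0.003 -0.004 -0.001] axial F -7.3
time_s: 13.25
position: [0.5402, 0.1703, 0.1793]
tool_rot: [[-0.4, -0.452, 0.797], [-0.372, 0.875, 0.309], [-0.838, -0.173, -0.518]]
wrist_force: [2.4, -5.8, -4.7]
grip_width: 0.342
t 13.25 p [0.5402 0.1703 0.1793] F [ 2.4 -5.8 -4.7] T [-0.96 -0.96  0.44] g 31.8 q [-23.  41.  -8.  96.  12.  77.  77.]
out mm 28.81 lateral mm [0.4 3.3 0.3] twist 0.421 tilt err [ 0.001 -0.004  0.   ] axial F -5.0
```

```bash
cat > look.py <<'E'
from h import *
import cv2,sys
n,name,x0,y0,w,h_,f=sys.argv[1:]; x0,y0,w,h_=map(int,(x0,y0,w,h_)); im=vision.grab_frame(n); cv2.imwrite(f"pics/{name}_full.png",im)
cv2.imwrite(f"pics/{name}.png",cv2.resize(im[y0:y0+h_,x0:x0+w],None,fx=float(f),fy=float(f),interpolation=2))
E
python3 look.py scene e1 310 160 110 110 5
```

```text
(no output)
```

View pics/e1.png

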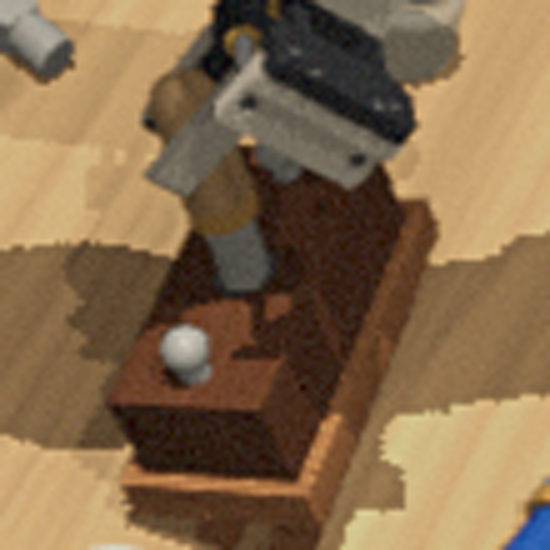

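```bash
python3 - <<'E'
from h import *
for o in(0,12,14,16,20,28): print(o,"ferr-bottom",(pix("scene",bore+zp*(.018+o/1000))-[310,160])*5,"top",(pix("scene",bore+zp*(.098+o/1000))-[310,160])*5, "bore",(pix("scene",bore)-[310,160])*5)
E
```

```text
0 ferr-bottom [233.5 248. ] top [175.  123.5] bore [245.5 274.5]
12 ferr-bottom [225. 230.] top [166.  103.5] bore [245.5 274.5]
14 ferr-bottom [223.5 227. ] top [164.5 100.5] bore [245.5 274.5]
16 ferr-bottom [222. 224.] top [163.  97.] bore [245.5 274.5]
20 ferr-bottom [219.5 218. ] top [159.5  90.5] bore [245.5 274.5]
28 ferr-bottom [213.5 205.5] top [153.5  77. ] bore [245.5 274.5]
```

The punch has come out about 20 mm while the arm moved 29 mm (dome apex at crop y 105→68), so it slips a little in the grip. I'll raise the grip to 60 N and go on with a smaller pull per stroke.

```bash
python3 -m handwheel '[[0,[0,-1,0],[0.049,0.004,-0.104]],[0,[-0.1,-1,0.2],[0.097,0.009,-0.209]],[0,[-0.2,-1,0.4],[0.146,0.013,-0.313]],[0,[-0.3,-1,0.6],[0.194,0.018,-0.418]],[0,[-0.4,-1,0.8],[0.243,0.022,-0.522]],[0,[-0.5,-1,1.0],[0.291,0.027,-0.626]],[0,[-0.6,-1,1.2],[0.34,0.031,-0.73]],[0,[-0.6,-1,1.2],[0.34,0.031,-0.73]]]' 60; python3 tw.py
python3 -m handwheel '[[0,[0,0,0],[-0.049,-0.004,0.104]],[0,[-0.1,0,0.2],[-0.097,-0.009,0.209]],[0,[-0.2,0,0.4],[-0.146,-0.013,0.313]],[0,[-0.3,0,0.6],[-0.194,-0.018,0.418]],[0,[-0.4,0,0.8],[-0.243,-0.022,0.522]],[0,[-0.5,0,1.0],[-0.291,-0.027,0.626]],[0,[-0.6,0,1.2],[-0.34,-0.031,0.73]],[0,[-0.6,0,1.2],[-0.34,-0.031,0.73]]]' 60; python3 tw.py; python3 look.py scene e2 310 160 110 110 5
```

```text
time_s: 13.97
position: [0.5404, 0.1649, 0.1805]
tool_rot: [[-0.463, 0.276, 0.842], [0.283, 0.947, -0.155], [-0.84, 0.166, -0.517]]
wrist_force: [0.7, 3.2, -8.2]
grip_width: 0.346
t 13.97 p [0.5404 0.1649 0.1805] F [ 0.7  3.2 -8.2] T [ 0.23 -1.04 -0.25] g 32.2 q [ -4.  39. -10. 101. -18.  66.  74.]
out mm 30.06 lateral mm [ 1.1 -2.   0.4] twist -0.409 tilt err [-0.002 -0.004 -0.001] axial F -7.8
time_s: 14.63
position: [0.5388, 0.1696, 0.1818]
tool_rot: [[-0.4, -0.452, 0.797], [-0.372, 0.875, 0.31], [-0.838, -0.173, -0.518]]
wrist_force: [0.7, -5.1, -3.1]
grip_width: 0.343
t 14.63 p [0.5388 0.1696 0.1818] F [ 0.7 -5.1 -3.1] T [-0.75 -0.67  0.29] g 31.9 q [-23.  41.  -8.  96.  12.  77.  77.]
out mm 31.76 lateral mm [0.2 2.8 0.2] twist 0.421 tilt err [ 0.001 -0.003  0.   ] axial F -2.9
```

View pics/e2.png

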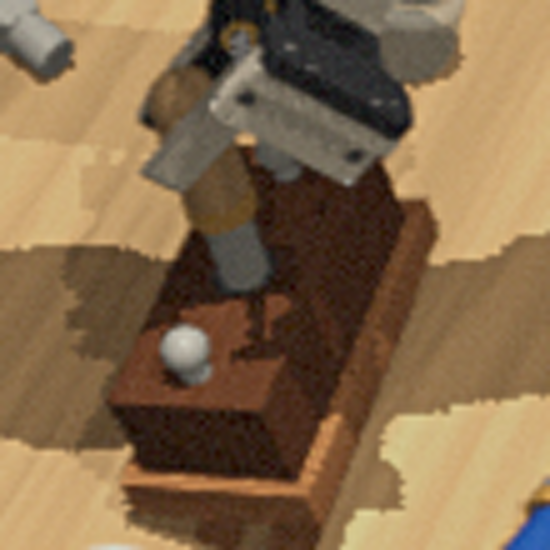

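```bash
python3 - <<'E'
import cv2,numpy as np
o=[cv2.resize(cv2.imread(f)[165:225,330:375],(400,533),interpolation=2) for f in("pics/scene0.png","pics/e2_full.png")]
im=np.hstack(o)
for y in range(0,533,89): cv2.line(im,(0,y),(800,y),(0,255,0),1)
cv2.imwrite("pics/e3.png",im)
E
```

```text
(no output)
```

View pics/e3.png

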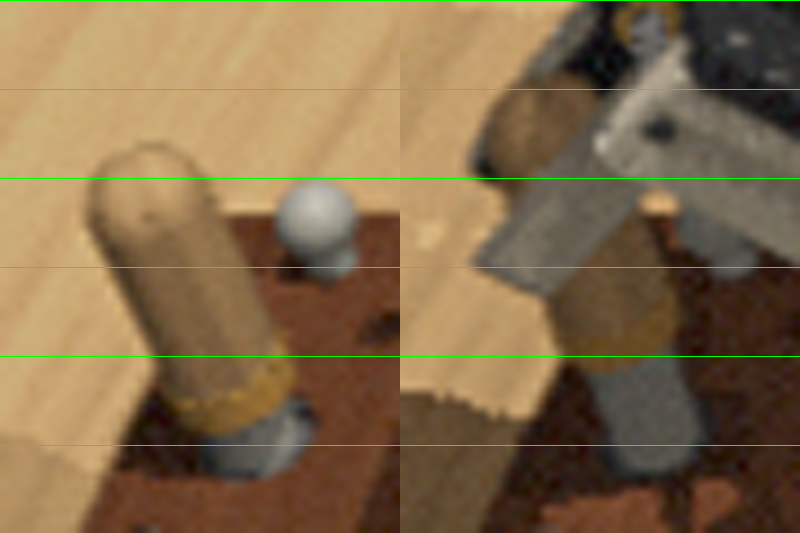

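The dome and the ferrule both show about 23.7 mm out so far, so the foot is just at the mouth. I continue twisting.

```bash
python3 -m handwheel '[[0,[0,0,0],[0.049,0.004,-0.104]],[0,[-0.15,0,0.3],[0.097,0.009,-0.209]],[0,[-0.3,0,0.6],[0.146,0.013,-0.313]],[0,[-0.4,0,0.9],[0.194,0.018,-0.418]],[0,[-0.55,0,1.2],[0.243,0.022,-0.522]],[0,[-0.7,0,1.5],[0.291,0.027,-0.626]],[0,[-0.85,0,1.8],[0.34,0.031,-0.73]],[0,[-0.85,0,1.8],[0.34,0.031,-0.73]]]' 60; python3 tw.py
python3 -m handwheel '[[0,[0,0,0],[-0.049,-0.004,0.104]],[0,[-0.15,0,0.3],[-0.097,-0.009,0.209]],[0,[-0.3,0,0.6],[-0.146,-0.013,0.313]],[0,[-0.4,0,0.9],[-0.194,-0.018,0.418]],[0,[-0.55,0,1.2],[-0.243,-0.022,0.522]],[0,[-0.7,0,1.5],[-0.291,-0.027,0.626]],[0,[-0.85,0,1.8],[-0.34,-0.031,0.73]],[0,[-0.85,0,1.8],[-0.34,-0.031,0.73]]]' 60; python3 tw.py
python3 look.py scene e4 330 165 45 60 8.88
```

```text
time_s: 15.35
position: [0.5387, 0.165, 0.1838]
tool_rot: [[-0.464, 0.278, 0.841], [0.284, 0.946, -0.156], [-0.839, 0.167, -0.518]]
wrist_force: [-1.7, 5.8, -4.8]
grip_width: 0.348
t 15.35 p [0.5387 0.165  0.1838] F [-1.7  5.8 -4.8] T [ 1.09 -0.5  -0.22] g 32.3 q [ -4.  39. -10. 101. -18.  66.  73.]
out mm 33.77 lateral mm [ 1.  -1.7  0.4] twist -0.411 tilt err [-0.002 -0.003 -0.001] axial F -3.8
time_s: 16.02
position: [0.5373, 0.1703, 0.1859]
tool_rot: [[-0.4, -0.451, 0.798], [-0.369, 0.876, 0.31], [-0.839, -0.171, -0.517]]
wrist_force: [0.5, -3.5, 0.6]
grip_width: 0.348
t 16.02 p [0.5373 0.1703 0.1859] F [ 0.5 -3.5  0.6] T [-0.6  -0.63  0.18] g 32.3 q [-23.  41.  -9.  96.  12.  77.  77.]
out mm 36.06 lateral mm [0.6 3.6 0.4] twist 0.419 tilt err [ 0.002 -0.005  0.001] axial F 0.5
```

View pics/e4.png

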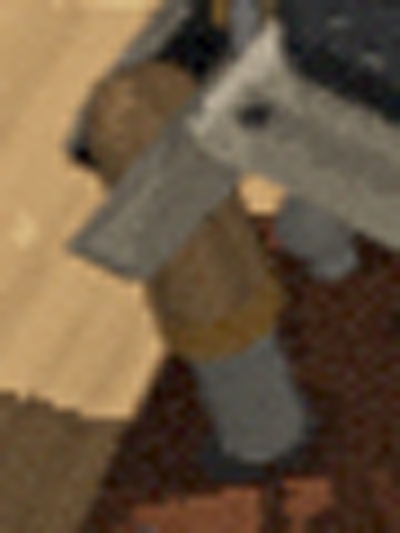

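Axial force has dropped to about 0, and the dark bore rim shows beneath the foot (crop 240,465). I untwist while backing off slowly along the axis.

```bash
python3 -m handwheel '[[0,[-0.1,0,0.3],[0.042,0.004,-0.091]],[0,[-0.3,0,0.7],[0.084,0.008,-0.181]],[0,[-0.5,-1,1.1],[0.127,0.012,-0.272]],[0,[-0.7,-1,1.5],[0.177,0.016,-0.38]],[0,[-1.2,-1,2.5],[0.177,0.016,-0.38]],[0,[-1.7,-1,3.6],[0.177,0.016,-0.38]],[0,[-2.1,-1,4.5],[0.177,0.016,-0.38]],[0,[-2.1,-1,4.5],[0.177,0.016,-0.38]]]' 60; python3 tw.py
python3 look.py scene e5 310 160 110 110 5
```

```text
time_s: 16.73
position: [0.5351, 0.1672, 0.1899]
tool_rot: [[-0.495, -0.081, 0.865], [-0.034, 0.997, 0.073], [-0.868, 0.006, -0.496]]
wrist_force: [-0.3, -0.8, -0.8]
grip_width: 0.342
t 16.73 p [0.5351 0.1672 0.1899] F [-0.3 -0.8 -0.8] T [ 0.03 -0.63 -0.03] g 31.8 q [-13.  39.  -9.  97.  -3.  73.  74.]
out mm 40.73 lateral mm [0.3 0.7 0.2] twist -0.012 tilt err [ 0.002 -0.004  0.001] axial F -0.5
```

View pics/e5.png

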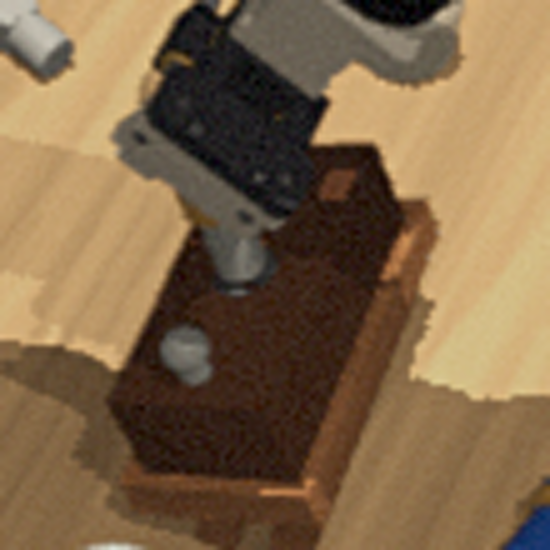

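The foot has risen out of the bore, with the rim visible below it (crop 240,285). Forces are near zero, so I withdraw along the axis.

```bash
python3 -m handwheel '[[0,[-2,0,4],[0,0,0]],[0,[-4,0,9],[0,0,0]],[0,[-7,-1,15],[0,0,0]],[0,[-13,-1,27],[0,0,0]],[0,[-20,-2,42],[0,0,0]],[0,[-20,-2,60],[0,0,0]],[0,[-20,-2,70],[0,0,0]],[0,[-20,-2,70],[0,0,0]]]' 60; python3 tw.py
python3 look.py scene e6 300 120 140 150 4
```

```text
time_s: 17.45
position: [0.5158, 0.1641, 0.2626]
tool_rot: [[-0.492, -0.077, 0.867], [-0.032, 0.997, 0.071], [-0.87, 0.007, -0.493]]
wrist_force: [-0.2, -0.1, -1.5]
grip_width: 0.347
t 17.45 p [0.5158 0.1641 0.2626] F [-0.2 -0.1 -1.5] T [ 0.09 -0.57 -0.03] g 32.2 q [-13.  33.  -9.  96.  -4.  79.  74.]
out mm 114.85 lateral mm [12.2  0.5  5.7] twist -0.016 tilt err [ 0.001 -0.008  0.   ] axial F -1.2
```

View pics/e6.png

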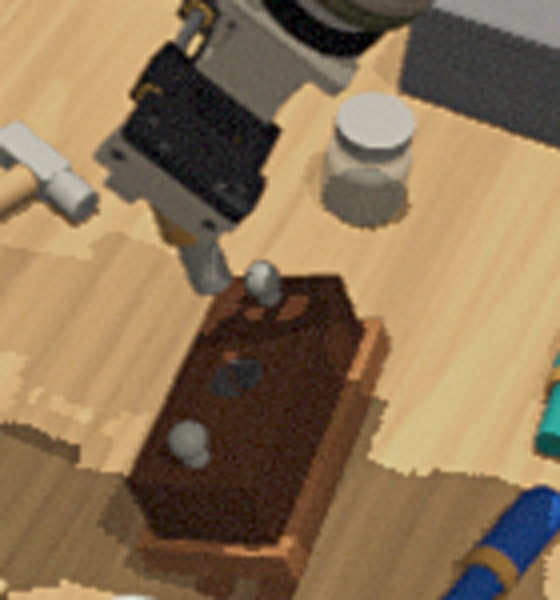

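```bash
python3 - <<'E'
from h import *
s=arm.state();R=np.array(s["tool_rot"]);Q=R@Rtool(zp,-xb,55).T; ax=Q@zp; p=s["position"]
for d in(70,75,80,85,90): print(d,(pix("scene",p-ax*d/1000)-[300,120])*4)
print("ferrule bottom")
for d in(28,33,38,43,48): print(d,(pix("scene",p-ax*d/1000)-[300,120])*4)
# target in case
xc=np.array([.982,-.185,0]);xc/=np.linalg.norm(xc);yc=np.cross([0,0,1],xc)
c=np.array([.628,-.203,0])
pit=np.radians(10); zl=-xc*np.cos(pit)+np.array([0,0,np.sin(pit)]); n=np.cross(yc,zl)  # check below
n=-np.array([0,0,1])*np.cos(pit)-xc*np.sin(pit)
RL=Rtool(zl,n,55); print(np.round(RL,3),yc)
P=c+xc*-.035+np.array([0,0,.034]); print(P); go(P+[0,0,.12],RL)
E
```

```text
70 [193.2 244. ]
75 [196.4 250.8]
80 [199.2 257.2]
85 [202.4 264. ]
90 [205.6 270.4]
ferrule bottom
28 [166.4 186.4]
33 [169.6 193.2]
38 [172.8 200.4]
43 [176.  207.2]
48 [179.2 214. ]
[[ 0.415  0.185  0.891]
 [-0.078  0.983 -0.168]
 [-0.906  0.     0.423]] [ 0.18513436  0.98271322 -0.        ]
[ 0.59360504 -0.1965203   0.034     ]
shift [  78.  -360.4 -107.1] turn [-0.058 -0.954 -0.246] deg 56.6
```

The punch is free: the wrist force equals its weight, the bore at scene 359,214 is empty and the block is home. The grip is about 98 mm from the foot after the slip. Next I move over to a waypoint in front of and above the case.

```bash
cat >> h.py <<'E'
xc=np.array([.982,-.185,0]);xc/=np.linalg.norm(xc);yc=np.cross([0,0,1],xc)
cc=np.array([.628,-.203,0])
def lay(cx,z,pitch,dy=0):
    pit=np.radians(pitch); zl=-xc*np.cos(pit)+np.array([0,0,np.sin(pit)])
    n=-np.array([0,0,1])*np.cos(pit)-xc*np.sin(pit)
    go(cc+xc*cx/1000+yc*dy/1000+np.array([0,0,z/1000]),Rtool(zl,n,55))
E
python3 -c "
from h import *
lay(-70,180,30)"
python3 -m handwheel '[[0,[3,-25,0],[0,0,0]],[0,[6,-60,0],[0,-0.06,-0.02]],[0,[10,-100,0],[0,-0.12,-0.04]],[0,[15,-138,0],[0,-0.18,-0.06]],[0,[20,-176,0],[0,-0.24,-0.08]],[0,[25,-214,0],[0,-0.30,-0.10]],[0,[30,-252,0],[0,-0.36,-0.12]],[0,[35,-275,0],[0,-0.40,-0.14]]]' 60
python3 -c "
from h import *
st();lay(-70,180,30)"
```

```text
shift [  43.6 -354.   -81.1] turn [-0.04  -0.605 -0.257] deg 37.7
time_s: 18.17
position: [0.549, -0.116, 0.2593]
tool_rot: [[-0.118, 0.067, 0.991], [0.009, 0.998, -0.067], [-0.993, 0.001, -0.118]]
wrist_force: [0.9, 0.5, -1.1]
grip_width: 0.348
t 18.17 p [ 0.549  -0.116   0.2593] F [ 0.9  0.5 -1.1] T [ 0.04 -0.14 -0.02] g 32.4 q [  8.  24.  -3. 107.   2.  55.  90.]
shift [ 10.2 -74.1 -79.3] turn [-0.027 -0.204 -0.118] deg 13.6
```

```bash
python3 -m handwheel '[[0,[3,-25,0],[-0.01,-0.06,-0.03]],[0,[6,-50,-10],[-0.02,-0.12,-0.06]],[0,[10,-74,-35],[-0.027,-0.18,-0.09]],[0,[10,-74,-60],[-0.027,-0.204,-0.118]],[0,[10,-74,-79],[-0.027,-0.204,-0.118]],[0,[10,-74,-79],[-0.027,-0.204,-0.118]]]' 60
python3 -c "
from h import *
st();lay(-70,180,30)"; python3 look.py scene f1 220 250 170 180 3.3; python3 look.py top f2 340 140 130 130 4.5
```

```text
time_s: 18.67
position: [0.5572, -0.1851, 0.1766]
tool_rot: [[0.077, 0.181, 0.98], [-0.013, 0.983, -0.18], [-0.997, 0.002, 0.078]]
wrist_force: [-0.3, 0.7, -0.8]
grip_width: 0.345
t 18.67 p [ 0.5572 -0.1851  0.1766] F [-0.3  0.7 -0.8] T [0.09 0.18 0.02] g 32.0 q [ 14.  28.  -2. 116.   1.  31.  92.]
shift [ 2.  -4.9  3.4] turn [-0.003 -0.009 -0.004] deg 0.6
```

View pics/f1.png

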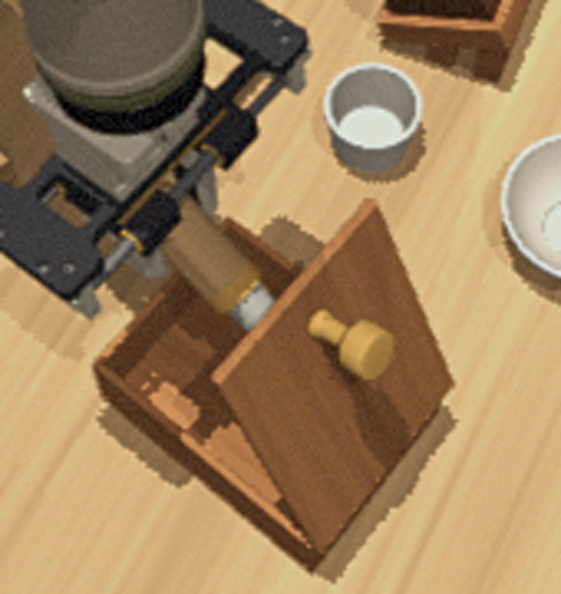

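View pics/f2.png

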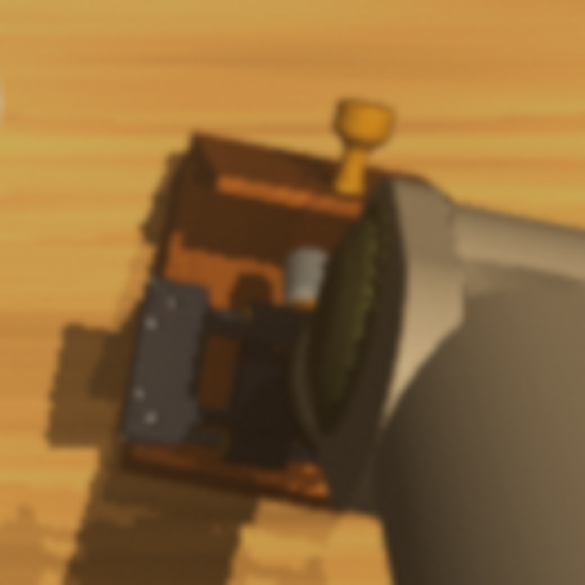

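```bash
python3 - <<'E'
from h import *
def cf(P): d=P-cc; return np.round([1000*d@xc,1000*d@yc,1000*P[2]],1)
print("tcp",cf(arm.state()["position"]))
for z in(.10,.115,.13): print("foot top view",cf(plane("top",408.2,196,z)))
for n,p in(("near+y",(289,317)),("near-y",(249.3,361)),("hinge-y",(314.4,419))): print(n,cf(plane("scene",*p,.06)))
# top rim corners, f2: near-y inner/out, +y line
for p in((122,470),(205,135)): print(cf(plane("top",340+p[0]/4.5,140+p[1]/4.5,.06)))
E
```

```text
tcp [-70.4   5.1 179.9]
foot top view [ 25.6  -0.8 100. ]
foot top view [ 21.7   1.8 115. ]
foot top view [ 17.8   4.3 130. ]
near+y [-86.5  63.   60. ]
near-y [-86.4 -60.9  60. ]
hinge-y [ 86.2 -67.6  60. ]
[-99.5  71.6  60. ]
[90.  57.5 60. ]
```

The case frame agrees: rim corners come out at x −86 and +86, y about ±63. Now down into the case.

```bash
python3 -c "
from h import *
st();lay(-50,110,25);lay(-42,70,16);lay(-40,42,10);lay(-40,36,10)"
```

```text
t 18.77 p [ 0.5598 -0.185   0.1799] F [ 0.2  0.5 -0.4] T [0.02 0.15 0.  ] g 31.7 q [ 14.  28.  -2. 116.   1.  31.  92.]
shift [ 19.1  -8.8 -69.9] turn [-0.018 -0.09  -0.006] deg 5.3
shift [  26.9  -10.3 -109.9] turn [-0.047 -0.244 -0.006] deg 14.2
shift [  28.9  -10.6 -137.9] turn [-0.066 -0.347 -0.006] deg 20.2
shift [  28.9  -10.6 -143.9] turn [-0.066 -0.347 -0.006] deg 20.2
```

```bash
python3 -m handwheel '[[0,[9,-6,-35],[-0.01,-0.045,0]],[0,[19,-9,-70],[-0.018,-0.09,-0.006]],[0,[23,-10,-90],[-0.03,-0.16,-0.006]],[0,[27,-10,-108],[-0.047,-0.244,-0.006]],[0,[28,-10,-120],[-0.057,-0.3,-0.006]],[0,[29,-10,-126],[-0.066,-0.347,-0.006]],[0,[29,-10,-126],[-0.066,-0.347,-0.006]]]' 60
python3 -c "
from h import *
st();lay(-40,36,10)"; python3 look.py scene f3 220 250 170 180 3.3; python3 look.py top f4 340 140 130 130 4.5
```

```text
time_s: 19.35
position: [0.5605, -0.1979, 0.0677]
tool_rot: [[0.192, 0.183, 0.964], [-0.062, 0.983, -0.174], [-0.979, -0.027, 0.2]]
wrist_force: [-0.2, -0.4, -0.8]
grip_width: 0.346
t 19.35 p [ 0.5605 -0.1979  0.0677] F [-0.2 -0.4 -0.8] T [ 0.06  0.29 -0.04] g 32.1 q [ 20.  37. -10. 124.  44.  10.  50.]
shift [ 28.2   2.4 -31.7] turn [-0.017 -0.236  0.001] deg 13.6
```

View pics/f3.png

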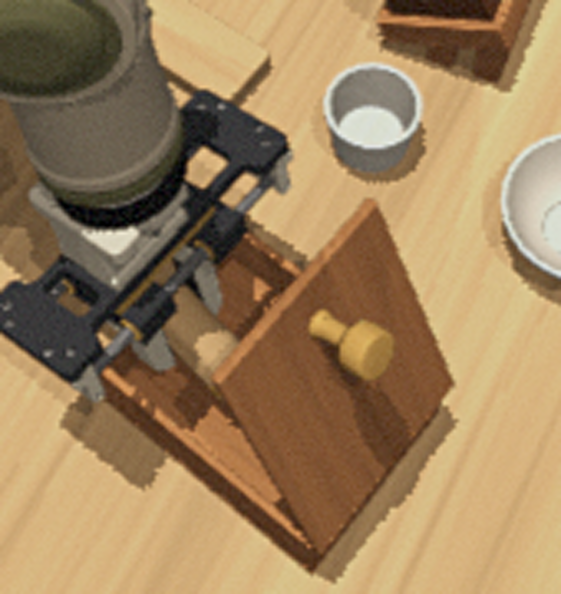

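View pics/f4.png

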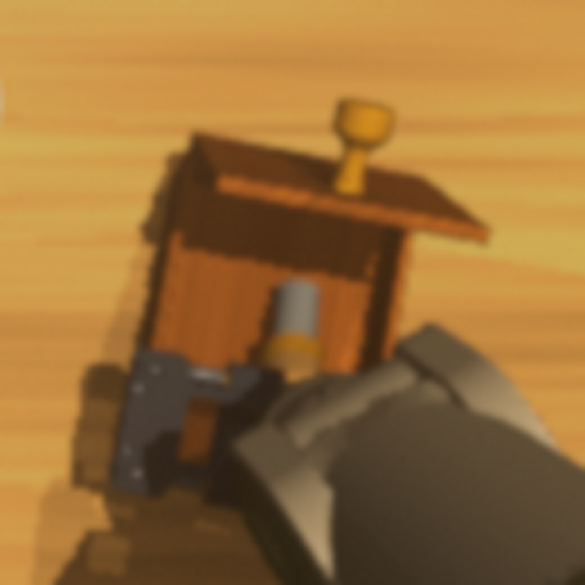

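The punch is inside the walls (shank at top 406,210), but joint 6 is near its lower limit, so the tilt stopped about 14° short. I move forward, where there is more room, and try the tilt again.

```bash
python3 -m handwheel '[[0,[10,0,0],[0,0,0]],[0,[20,0,0],[0,0,0]],[0,[30,-2,0],[0,0,0]],[0,[34,-3,0],[0,-0.05,0]],[0,[34,-3,-5],[0,-0.1,0]],[0,[34,-3,-5],[-0.01,-0.15,0]],[0,[34,-3,-5],[-0.01,-0.15,0]],[0,[34,-3,-5],[-0.01,-0.15,0]]]' 60
python3 -c "
from h import *
st();lay(-34,40,15);lay(-34,36,10)"; python3 look.py top f5 340 140 130 130 4.5
```

```text
time_s: 20.12
position: [0.5872, -0.205, 0.0599]
tool_rot: [[0.277, 0.188, 0.942], [-0.08, 0.982, -0.172], [-0.957, -0.027, 0.287]]
wrist_force: [1.0, -0.3, -1.1]
grip_width: 0.343
t 20.12 p [ 0.5872 -0.205   0.0599] F [ 1.  -0.3 -1.1] T [ 0.1   0.43 -0.03] g 31.9 q [ 25.  39. -16. 124.  87.  11.   8.]
shift [  7.3   8.3 -19.9] turn [ 0.016 -0.062  0.004] deg 3.7
shift [  7.3   8.3 -23.9] turn [-0.    -0.147  0.005] deg 8.4
```

View pics/f5.png

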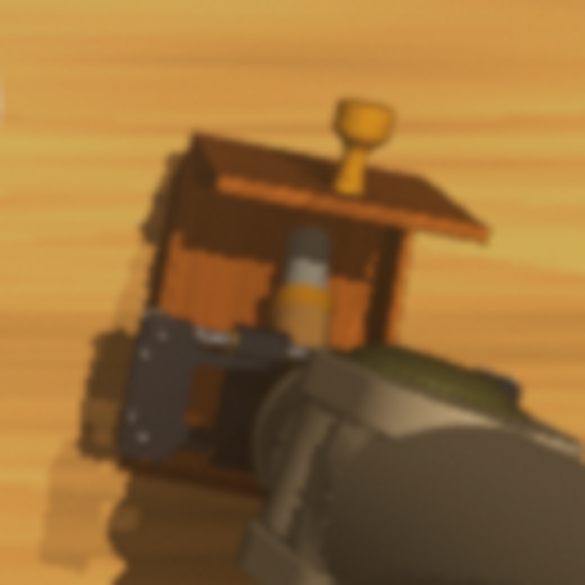

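```bash
python3 -m handwheel '[[0,[3,4,-3],[0.005,-0.02,0]],[0,[6,8,-6],[0.01,-0.04,0]],[0,[7,8,-10],[0.016,-0.06,0]],[0,[7,8,-14],[0.016,-0.08,0]],[0,[7,8,-17],[0.01,-0.1,0]],[0,[7,8,-17],[0.01,-0.1,0]],[0,[7,8,-17],[0.01,-0.1,0]]]' 60
python3 -c "
from h import *
st();lay(-34,36,10)"; python3 look.py top f6 340 140 130 130 4.5;python3 look.py scene f7 220 250 170 180 3.3
```

```text
time_s: 20.75
position: [0.5926, -0.1974, 0.0422]
tool_rot: [[0.368, 0.19, 0.91], [-0.069, 0.982, -0.177], [-0.927, 0.002, 0.374]]
wrist_force: [0.9, -0.3, -1.8]
grip_width: 0.347
t 20.75 p [ 0.5926 -0.1974  0.0422] F [ 0.9 -0.3 -1.8] T [0.14 0.47 0.03] g 32.3 q [ 36.  44. -32. 127. 116.  22. -19.]
shift [ 2.   0.7 -6.2] turn [-0.012 -0.052  0.005] deg 3.1
```

View pics/f6.png

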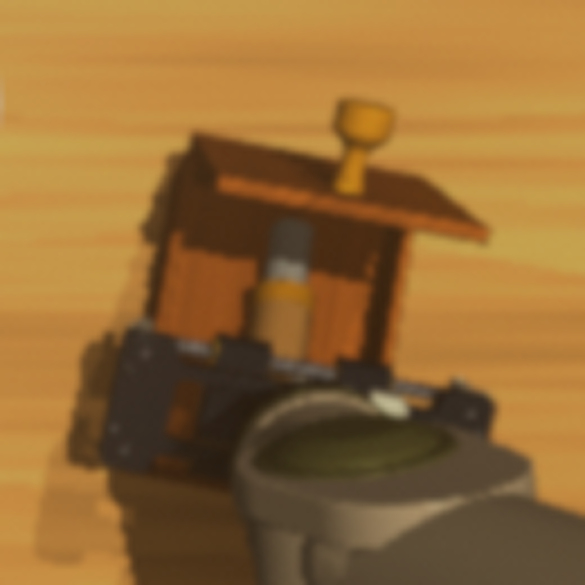

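View pics/f7.png

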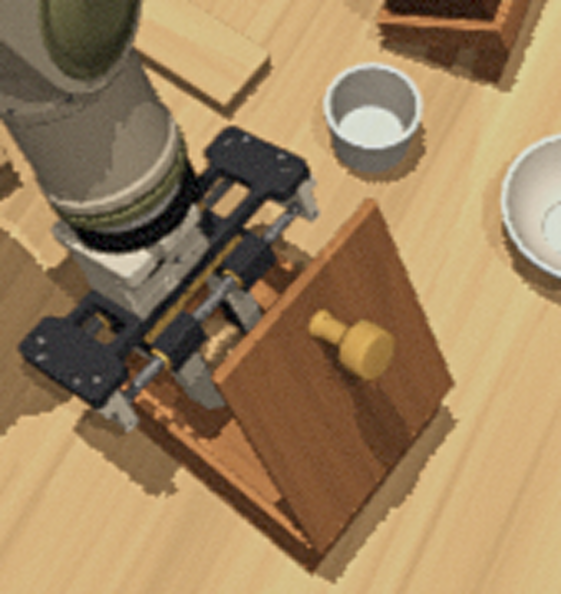

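```bash
python3 -m handwheel '[[0,[1,1,-2],[-0.006,-0.02,0]],[0,[2,1,-5],[-0.012,-0.05,0]],[0,[2,1,-8],[-0.012,-0.07,0]],[0,[2,1,-10],[-0.012,-0.09,0]],[0,[2,1,-10],[-0.012,-0.09,0]]]' 60
python3 -c "
from h import *
st();lay(-34,36,10)"; python3 look.py scene f8 220 250 170 180 3.3;python3 look.py top f9 340 140 130 130 4.5
```

```text
time_s: 21.27
position: [0.5938, -0.196, 0.0318]
tool_rot: [[0.449, 0.189, 0.873], [-0.08, 0.982, -0.171], [-0.89, 0.007, 0.456]]
wrist_force: [-0.4, -0.3, -1.6]
grip_width: 0.346
t 21.27 p [ 0.5938 -0.196   0.0318] F [-0.4 -0.3 -1.6] T [0.14 0.74 0.01] g 32.2 q [ 41.  49. -41. 130. 128.  33. -28.]
shift [ 0.8 -0.7  4.2] turn [0.001 0.038 0.004] deg 2.2
```

View pics/f8.png

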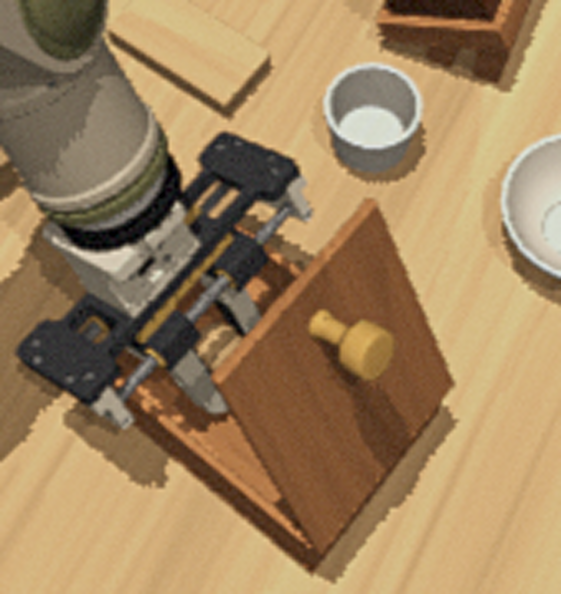

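```bash
python3 -m handwheel '[[0,[0,0,-2],[0,0,0]],[0,[0,0,-4],[0,0,0]],[0,[0,0,-5],[0,0,0]],[0,[0,0,-5],[0,0,0]]]' 8
python3 -c "
from h import *
st()"
python3 -m handwheel '[[36,[0,0,0],[0,0,0]],[38,[0,0,0],[0,0,0]],[42,[0,0,0],[0,0,0]],[48,[0,0,0],[0,0,0]],[50,[0,0,0],[0,0,0]],[50,[0,0,0],[0,0,0]],[50,[0,0,0],[0,0,0]]]' 20
python3 -c "
from h import *
st()"; python3 look.py top g1 340 140 130 130 4.5
```

```text
time_s: 21.7
position: [0.5947, -0.1956, 0.0276]
tool_rot: [[0.451, 0.188, 0.872], [-0.08, 0.982, -0.17], [-0.889, 0.007, 0.458]]
wrist_force: [0.5, 0.6, 0.5]
grip_width: 0.35
t 21.7 p [ 0.5947 -0.1956  0.0276] F [0.5 0.6 0.5] T [ 0.15  0.48 -0.02] g 32.6 q [ 42.  49. -41. 130. 129.  33. -28.]
time_s: 22.28
position: [0.5945, -0.1958, 0.0276]
tool_rot: [[0.451, 0.189, 0.872], [-0.08, 0.982, -0.171], [-0.889, 0.007, 0.458]]
wrist_force: [-0.5, 0.2, 0.5]
grip_width: 0.539
t 22.28 p [ 0.5945 -0.1958  0.0276] F [-0.5  0.2  0.5] T [0.06 0.44 0.  ] g 50.1 q [ 42.  49. -41. 131. 129.  33. -28.]
```

View pics/g1.png

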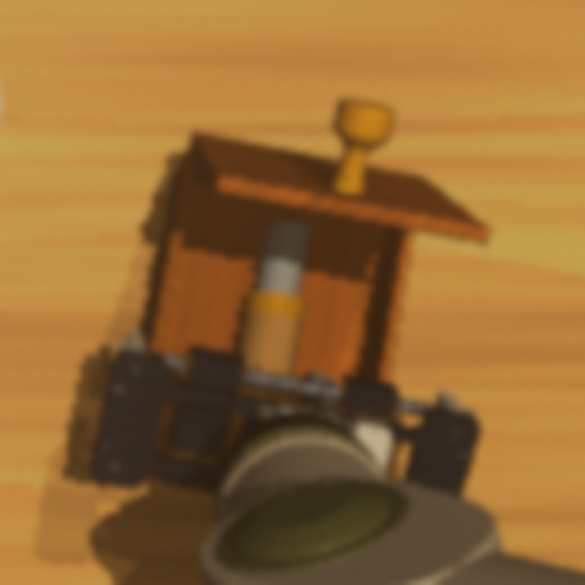

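The punch lies in the case, foot at top (404,189), and the gripper is open around it. I back off along the tool axis and rise.

```bash
python3 -m handwheel '[[50,[-7,1,13],[0,0,0]],[50,[-14,2,27],[0,0,0]],[50,[-22,4,44],[0,0,0]],[50,[-32,6,64],[0,0,0]],[40,[-42,7,95],[0,0.1,0]],[30,[-50,7,130],[0,0.2,0]],[20,[-50,7,170],[0,0.3,0]],[10,[-50,7,210],[0,0.4,0]]]' 20
python3 -c "
from h import *
st()"; python3 look.py top g2 340 140 130 130 4.5
```

```text
time_s: 23.0
position: [0.5424, -0.2109, 0.1189]
tool_rot: [[0.279, 0.199, 0.94], [-0.145, 0.976, -0.163], [-0.949, -0.091, 0.301]]
wrist_force: [-0.5, 0.4, -0.7]
grip_width: 0.302
t 23.0 p [ 0.5424 -0.2109  0.1189] F [-0.5  0.4 -0.7] T [0.13 0.28 0.  ] g 28.1 q [ 34.  33. -29. 128.  81.  21.  13.]
```

View pics/g2.png

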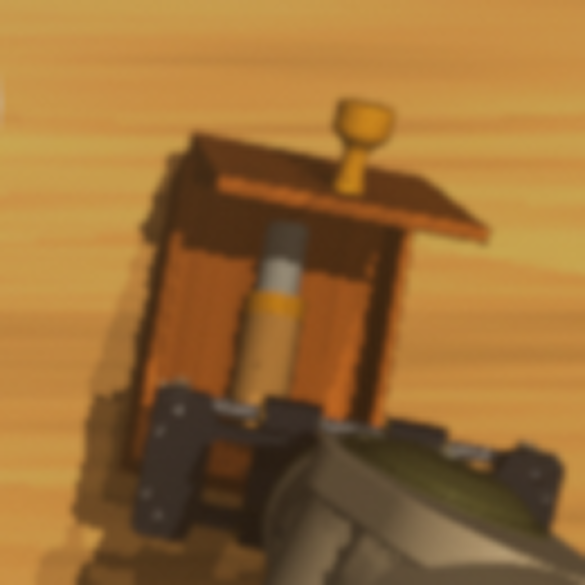

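The punch stays lying flat where it was left (foot at top 404,190). Next I go up and over behind the lid.

```bash
cat >> h.py <<'E'
def dn(cx,dy,z):
    x=np.array([0,0,-1.]); go(cc+xc*cx/1000+yc*dy/1000+np.array([0,0,z/1000]),np.column_stack([x,yc,np.cross(x,yc)]))
E
python3 -m handwheel '[[0,[0,0,30],[0,0,0]],[0,[0,5,70],[0,0.05,0]],[0,[0,10,110],[0,0.1,0]],[0,[0,10,150],[0,0.15,0]],[0,[0,10,190],[0,0.2,0]],[0,[0,10,190],[0,0.25,0]],[0,[0,10,190],[0,0.28,0]],[0,[0,10,190],[0,0.28,0]]]' 20
python3 -c "
from h import *
st();dn(-60,35,340);dn(85,35,340)"
```

```text
time_s: 23.72
position: [0.544, -0.202, 0.3094]
tool_rot: [[0.009, 0.169, 0.986], [-0.149, 0.975, -0.165], [-0.989, -0.145, 0.034]]
wrist_force: [0.6, -0.4, -1.1]
grip_width: 0.008
t 23.72 p [ 0.544  -0.202   0.3094] F [ 0.6 -0.4 -1.1] T [ 0.19 -0.02  0.05] g 0.7 q [ 44.  25. -47. 107.  31.  59.  63.]
shift [31.5 44.5 30.6] turn [ 0.149  0.008 -0.017] deg 8.6
shift [174.   17.7  30.6] turn [ 0.149  0.008 -0.017] deg 8.6
```

```bash
python3 -m handwheel '[[0,[0,15,25],[0.05,0,0]],[0,[15,30,31],[0.1,0,-0.01]],[0,[40,38,31],[0.149,0.008,-0.017]],[0,[75,32,31],[0.149,0.008,-0.017]],[0,[110,26,31],[0.149,0.008,-0.017]],[0,[145,21,31],[0.149,0.008,-0.017]],[0,[174,18,31],[0.149,0.008,-0.017]],[0,[174,18,31],[0.149,0.008,-0.017]]]' 20
python3 -c "
from h import *
st();dn(85,35,340);dn(80,35,200);dn(85,-35,340)"; python3 look.py scene g3 200 150 240 240 2.4
```

```text
time_s: 24.38
position: [0.7199, -0.1842, 0.3348]
tool_rot: [[-0.003, 0.185, 0.983], [0.002, 0.983, -0.185], [-1.0, 0.002, -0.003]]
wrist_force: [-2.3, 0.2, 0.2]
grip_width: 0.008
t 24.38 p [ 0.7199 -0.1842  0.3348] F [-2.3  0.2  0.2] T [ 0.01  0.07 -0.01] g 0.7 q [ 35.  38. -46.  81.  27.  73.  67.]
shift [-1.9 -0.1  5.2] turn [-0.002 -0.003 -0.   ] deg 0.2
shift [  -6.8    0.8 -134.8] turn [-0.002 -0.003 -0.   ] deg 0.2
shift [-14.9 -68.9   5.2] turn [-0.002 -0.003 -0.   ] deg 0.2
```

View pics/g3.png

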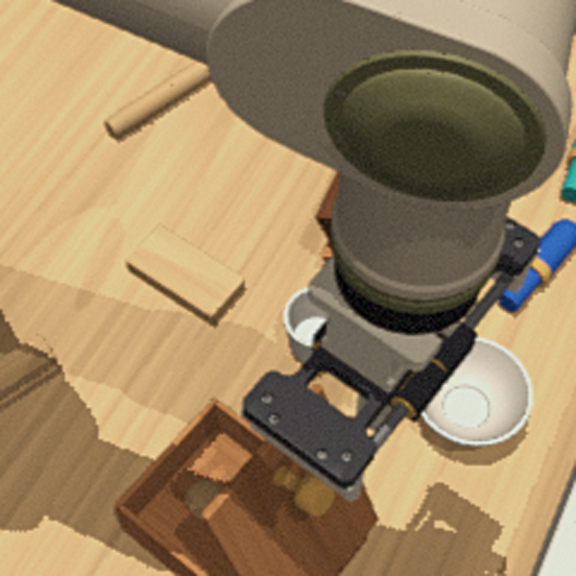

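```bash
python3 -m handwheel '[[0,[-2,4,-30],[0,0,0]],[0,[-2,4,-65],[0,0,0]],[0,[-4,4,-100],[0,0,0]],[0,[-5,4,-128],[0,0,0]],[0,[-5,4,-128],[0,0,0]]]' 20
python3 -c "
from h import *
st();dn(45,40,205);dn(20,40,195)"; python3 look.py scene g4 220 220 200 200 2.9
```

```text
time_s: 24.85
position: [0.7068, -0.18, 0.2038]
tool_rot: [[-0.012, 0.183, 0.983], [0.003, 0.983, -0.183], [-1.0, 0.001, -0.012]]
wrist_force: [-0.4, -0.4, -0.4]
grip_width: 0.005
t 24.85 p [ 0.7068 -0.18    0.2038] F [-0.4 -0.4 -0.4] T [0.   0.06 0.04] g 0.5 q [ 35.  43. -43.  90.  32.  61.  62.]
shift [-27.2   8.    1.2] turn [-0.003 -0.012 -0.002] deg 0.7
shift [-51.8  12.6  -8.8] turn [-0.003 -0.012 -0.002] deg 0.7
```

View pics/g4.png

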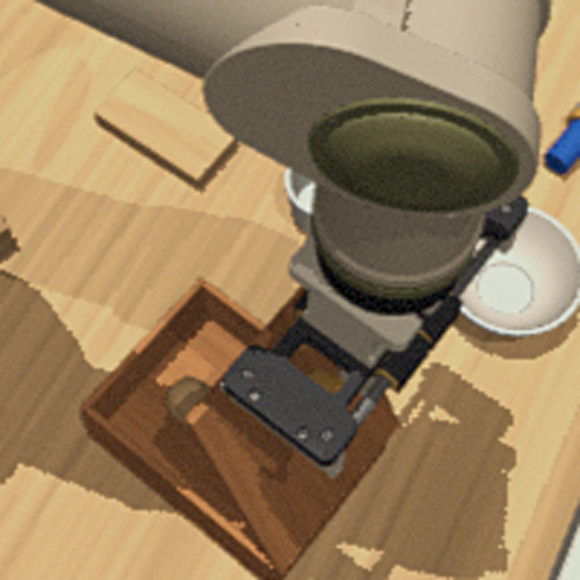

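```bash
python3 -m handwheel '[[0,[-12,4,4],[0,0,0]],[0,[-25,6,6],[0,0,0]],[0,[-34,7,5],[0,0,0]],[0,[-43,9,3],[0,0,0]],[0,[-53,11,-2],[0,0,0]],[0,[-63,13,-9],[0,0,0]],[0,[-73,15,-17],[0,0,0]],[0,[-82,16,-26],[0,0,0]]]' 20
python3 -c "
from h import *
st();dn(-11,40,178);dn(-28,40,159);dn(-41,40,136);dn(-52,40,112);dn(-56,40,90)"; python3 look.py scene g5 220 220 200 200 2.9
```

```text
time_s: 25.57
position: [0.6293, -0.1628, 0.1861]
tool_rot: [[-0.0, 0.183, 0.983], [0.003, 0.983, -0.183], [-1.0, 0.003, -0.001]]
wrist_force: [0.5, -0.3, 1.0]
grip_width: 0.008
t 25.57 p [ 0.6293 -0.1628  0.1861] F [ 0.5 -0.3  1. ] T [ 0.18 -0.08 -0.01] g 0.7 q [ 37.  39. -44. 103.  33.  52.  58.]
shift [-4.7  1.1 -8.1] turn [-0.003 -0.    -0.003] deg 0.2
shift [-21.4   4.3 -27.1] turn [-0.003 -0.    -0.003] deg 0.2
shift [-34.2   6.7 -50.1] turn [-0.003 -0.    -0.003] deg 0.2
shift [-45.    8.7 -74.1] turn [-0.003 -0.    -0.003] deg 0.2
shift [-48.9   9.5 -96.1] turn [-0.003 -0.    -0.003] deg 0.2
```

View pics/g5.png

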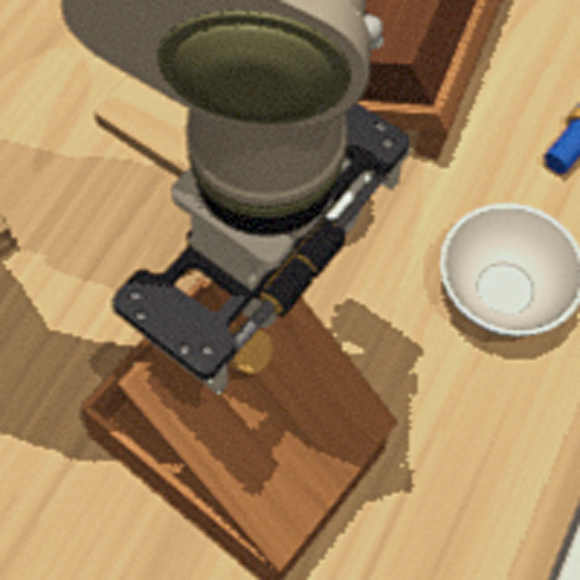

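The lid is following: its free edge is now well forward, at about 40° open. I continue along the arc.

```bash
python3 -m handwheel '[[0,[-5,1,-8],[0,0,0]],[0,[-13,3,-17],[0,0,0]],[0,[-21,4,-27],[0,0,0]],[0,[-28,5,-38],[0,0,0]],[0,[-34,7,-50],[0,0,0]],[0,[-40,8,-62],[0,0,0]],[0,[-45,9,-74],[0,0,0]],[0,[-47,9,-82],[0,0,0]]]' 20
python3 -c "
from h import *
st();dn(-56,40,87)"; python3 look.py scene g6 220 220 200 200 2.9
```

```text
time_s: 26.28
position: [0.5822, -0.1538, 0.1024]
tool_rot: [[-0.002, 0.182, 0.983], [0.004, 0.983, -0.182], [-1.0, 0.003, -0.003]]
wrist_force: [0.9, 0.9, 0.0]
grip_width: 0.004
t 26.28 p [ 0.5822 -0.1538  0.1024] F [0.9 0.9 0. ] T [ 0.09 -0.05  0.02] g 0.4 q [ 35.  41. -39. 112.  40.  41.  51.]
shift [ -1.9   0.5 -15.4] turn [-0.004 -0.002 -0.003] deg 0.3
```

View pics/g6.png

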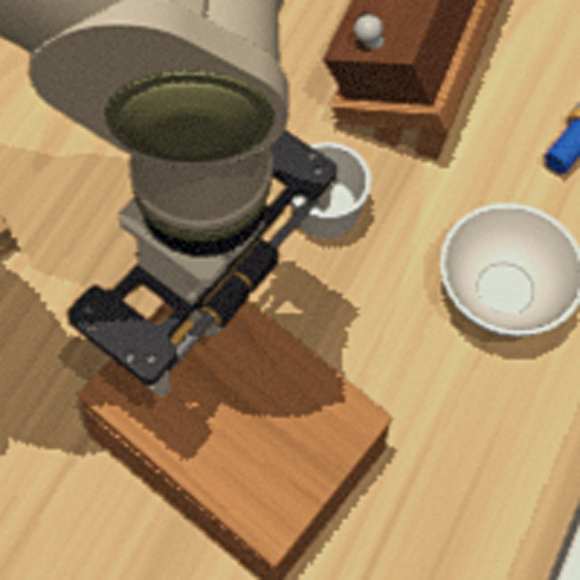

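```bash
python3 -m handwheel '[[0,[-2,0,-4],[0,0,0]],[0,[-2,0,-8],[0,0,0]],[0,[-2,0,-12],[0,0,0]],[0,[-2,0,-15],[0,0,0]],[0,[-2,0,-16],[0,0,0]],[0,[-2,0,-16],[0,0,0]]]' 20
python3 -c "
from h import *
st()"
```

```text
time_s: 26.83
position: [0.5809, -0.1539, 0.0878]
tool_rot: [[-0.002, 0.182, 0.983], [0.003, 0.983, -0.182], [-1.0, 0.003, -0.002]]
wrist_force: [-3.3, -0.4, 7.3]
grip_width: 0.006
t 26.83 p [ 0.5809 -0.1539  0.0878] F [-3.3 -0.4  7.3] T [0.   0.57 0.04] g 0.5 q [ 34.  42. -38. 113.  41.  39.  50.]
```

```bash
python3 -m handwheel '[[0,[0,0,-1],[0,0,0]],[0,[0,0,-2],[0,0,0]],[0,[0,0,-2],[0,0,0]]]' 20
python3 -c "
from h import *
st()"
python3 -m handwheel '[[0,[0,0,15],[0,0,0]],[0,[0,0,50],[0,0,0]],[0,[-10,0,90],[0,0,0]],[0,[-40,10,130],[0,0,0]],[0,[-70,30,170],[0,0,0]],[0,[-80,60,200],[0,0,0]],[0,[-80,90,210],[0,0,0]],[0,[-80,110,220],[0,0,0]]]' 20
python3 look.py scene k1 220 220 200 200 2.9; python3 look.py top k2 340 140 130 130 4.5
```

```text
time_s: 27.08
position: [0.5809, -0.1539, 0.0875]
tool_rot: [[-0.001, 0.182, 0.983], [0.002, 0.983, -0.182], [-1.0, 0.001, -0.001]]
wrist_force: [-7.5, -0.2, 28.1]
grip_width: 0.005
t 27.08 p [ 0.5809 -0.1539  0.0875] F [-7.5 -0.2 28.1] T [-0.01  1.82 -0.  ] g 0.5 q [ 34.  42. -38. 113.  41.  39.  49.]
time_s: 27.75
position: [0.4997, -0.0421, 0.3077]
tool_rot: [[0.0, 0.183, 0.983], [0.003, 0.983, -0.183], [-1.0, 0.003, -0.0]]
wrist_force: [1.3, -0.2, -0.1]
grip_width: 0.005
```

View pics/k1.png

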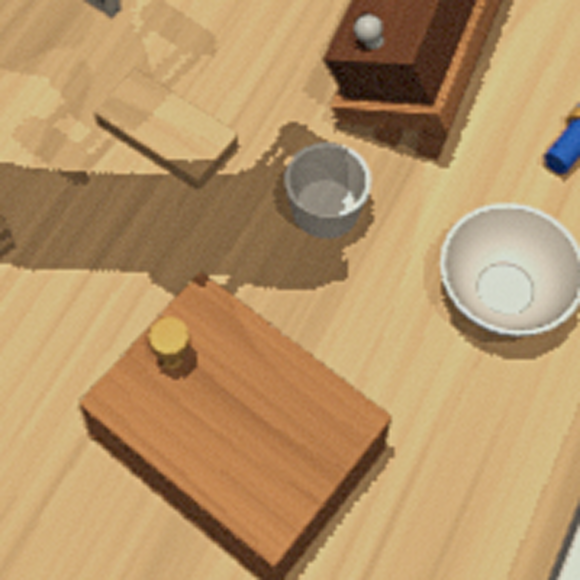

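View pics/k2_full.png

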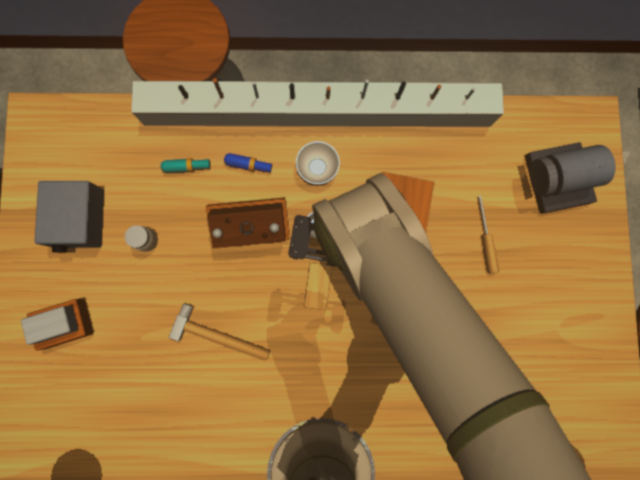

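The lid is flat on the case, knob at about scene (279,338). It reached a hard stop with the fingertips at z = 68.5 mm, against 68 mm nominal for a shut lid. The block is home, the bystanders are where they were, and the arm is clear.

```bash
python3 -c "
from h import *
st();print(arm.finish_job())"
```

```text
t 27.85 p [ 0.5014 -0.0391  0.3085] F [ 0.8 -1.1 -0.9] T [-0.02 -0.03  0.03] g 0.5 q [ 39.  21. -54. 113.  21.  55.  55.]
the job is handed in; nothing more can be done
None
```

I worked the punch out of the block, laid it in the case, shut the lid and handed the job in at about 28 s. No verdict was reported.

- **Freeing the punch:** I gripped the handle and twisted it back and forth about ±0.42 rad, pulling about 2 mm per stroke. The pull along the axis mostly read 4–8 N, with a peak of 9.5 N on an early stroke. I saw no lift of the block in the pictures.
- **Slip in the grip:** The punch slipped about 8 mm in the fingers, so it took more strokes than planned. I raised the grip from 55 to 60 N to finish.
- **Laying it down:** I lowered the punch into the case and let go with the fingers about 5 mm above its resting height. On the way, joint 6 neared its lower limit and the tilt fell short, so I moved the arm forward and finished it there.
- **Shutting the lid:** I swept the lid down from behind with closed fingers and pressed until it stopped hard at 28 N.

**Last checks:**
- The lid looks flush, and the press stopped 0.5 mm from the nominal closed height.
- The punch was lying in the case when last seen, before the lid covered it.
- The block is home and its bore empty.
- The bystanders I could see had not moved. In the last top view the arm hid the clamp, the file was in place, and I did not measure any of them.
- The gripper is clear of everything.

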